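# Check-weigh pipe clips on a fold-out scale hook and put them into the stock tray

## Task

Fold the hook of the hanging scale fully down so that it stands straight out, and hang every pipe clip that is on the bench on it, all together. With all of them hanging free and still, press the white record button on the scale's terminal fully down; then take the clips off and lay each one flat on its feet in a compartment of its own in the four-part stock tray, and fold the empty hook back up flat against the scale. Leave the other goods on the bench where they are.

Things in the scene. Friction and masses are not known exactly. Their poses are not given: they have to be found in the camera images.
- scale: Hanging scale fixed on the bench's left: an upright white back panel 90 mm wide, 250 mm high and 30 mm thick. Origin on the bench below the middle of the panel's front face; its -x axis points out of that front face (the way the hook stands when unfolded), z is up, +y points along the panel to the terminal. A dark foot plate, 15 mm thick, reaches 30 mm in front of the panel.
- hinge (a point): The hook's hinge axis, 25 mm in front of the panel face and 120 mm above the bench. Axes parallel to scale's; the hinge axis is y.
- hookarm (a joint): Hook angle: 0 = folded up (upright, along the panel, 25 mm in front of it), 1.57 = fully unfolded, level along the scale's -x, against a stop. The hook is a round steel bar 12 mm thick, 150 mm from the hinge to its end, where a 13 mm tip is bent up (towards the panel when folded). The hinge's friction (0.16 N m) holds it where it is left.
- hook_grip (a point): Point on the hook bar's centre line, 120 mm from the hinge; it moves with the hook. When the hook is level this point is 120 mm above the bench.
- record (a joint): Travel of the record button: 0 = up, 0.006 m = fully down; a spring of about 5 N at full travel brings it back.
- record_top (a point): Centre of the top face of the white record button (diameter 36 mm), pressed straight down. It sits on the terminal, a grey box 90 x 90 mm with its top 75 mm above the bench, centred 120 mm along the scale's +y.
- clip0_mid (a point): Omega-shaped steel pipe clip, two flat feet and an arch; this is its centre, 30 mm above its underside. 120 mm long (x), 28 wide (y), 60 high (z), strap 4 mm thick, 0.2 kg. Arch 50 mm wide outside, 42 inside, sides upright to 46 mm, top bevelled; open below: lowered over a bar along its y axis, it hangs by the inside of its top. Starts on its feet; two or three of the four are present (None at the start = absent).
- clip1_mid (a point): Omega-shaped steel pipe clip, two flat feet and an arch; this is its centre, 30 mm above its underside. 120 mm long (x), 28 wide (y), 60 high (z), strap 4 mm thick, 0.2 kg. Arch 50 mm wide outside, 42 inside, sides upright to 46 mm, top bevelled; open below: lowered over a bar along its y axis, it hangs by the inside of its top. Starts on its feet; two or three of the four are present (None at the start = absent).
- clip2_mid (a point): Omega-shaped steel pipe clip, two flat feet and an arch; this is its centre, 30 mm above its underside. 120 mm long (x), 28 wide (y), 60 high (z), strap 4 mm thick, 0.2 kg. Arch 50 mm wide outside, 42 inside, sides upright to 46 mm, top bevelled; open below: lowered over a bar along its y axis, it hangs by the inside of its top. Starts on its feet; two or three of the four are present (None at the start = absent).
- clip3_mid (a point): Omega-shaped steel pipe clip, two flat feet and an arch; this is its centre, 30 mm above its underside. 120 mm long (x), 28 wide (y), 60 high (z), strap 4 mm thick, 0.2 kg. Arch 50 mm wide outside, 42 inside, sides upright to 46 mm, top bevelled; open below: lowered over a bar along its y axis, it hangs by the inside of its top. Starts on its feet; two or three of the four are present (None at the start = absent).
- tray: Loose grey plastic stock tray, 140 mm (x) by 201 mm (y), 22 mm high, walls and floor 5 mm thick, with four compartments side by side along y, each 130 mm (x) by 44 mm (y) inside. Origin at the centre of its underside. About 0.9 kg.
- bay0 (a point): Centre of the floor of tray compartment 0 (5 mm above the bench); x runs along the compartment's length. A clip lies in it with its 120 mm length along x.
- bay1 (a point): Centre of the floor of tray compartment 1 (5 mm above the bench); x runs along the compartment's length. A clip lies in it with its 120 mm length along x.
- bay2 (a point): Centre of the floor of tray compartment 2 (5 mm above the bench); x runs along the compartment's length. A clip lies in it with its 120 mm length along x.
- bay3 (a point): Centre of the floor of tray compartment 3 (5 mm above the bench); x runs along the compartment's length. A clip lies in it with its 120 mm length along x.
- tape_mid (a point): Bystander: roll of tape lying flat, diameter 80 mm, 45 mm high; centre.
- paint_mid (a point): Bystander: paint can, diameter 90 mm, 90 mm high; centre.
- bulbs_mid (a point): Bystander: white carton 70 x 70 x 80 mm; centre.
- lockset_mid (a point): Bystander: red carton 80 x 110 x 70 mm; centre.
There are look-alikes about, which are no part of the job. What is shaped like the part that bears clip2_mid but brown is not meant.

How it is judged:
On the way, in this order (a step that is already met when the one before it is completed fails the run):
1. the hook is folded fully out (value of joint hookarm above 1.45 rad), for 0.2 s.
2. all clips hang on the unfolded hook together, released and still (value of joint hookarm above 1.45 rad and x of clip0_mid in the frame of hinge between -0.158 and -0.02 m and y of clip0_mid in the frame of hinge between -0.03 and 0.03 m and z of clip0_mid in the frame of hinge between -0.04 and -0.004 m and angle between each of clip0_mid, clip1_mid, clip2_mid, clip3_mid's own z axis and vertical below 0.8 rad and contact force between the fingers and clip0 below 0.1 N and linear speed of each of clip0, clip1, clip2, clip3 below 0.05 m/s and x of clip1_mid in the frame of hinge between -0.158 and -0.02 m and y of clip1_mid in the frame of hinge between -0.03 and 0.03 m and z of clip1_mid in the frame of hinge between -0.04 and -0.004 m and contact force between the fingers and clip1 below 0.1 N and x of clip2_mid in the frame of hinge between -0.158 and -0.02 m and y of clip2_mid in the frame of hinge between -0.03 and 0.03 m and z of clip2_mid in the frame of hinge between -0.04 and -0.004 m and contact force between the fingers and clip2 below 0.1 N and x of clip3_mid in the frame of hinge between -0.158 and -0.02 m and y of clip3_mid in the frame of hinge between -0.03 and 0.03 m and z of clip3_mid in the frame of hinge between -0.04 and -0.004 m and contact force between the fingers and clip3 below 0.1 N), for 0.3 s.
3. the record button is pressed down while all clips hang free (all of step 2 and value of joint record above 0.004 m), for 0.05 s.
4. all clips are off the hook, which is still folded out (value of joint hookarm above 1.2 rad and distance between each of clip0_mid, clip1_mid, clip2_mid, clip3_mid and hook_grip above 0.13 m), for 0.1 s.
At the end, for the whole second after the job is handed in: Every clip present lies flat on its feet and at rest in a compartment of the tray (centre within 16 mm of the compartment's centre, lengthwise within 0.25 rad, level within 0.1 rad), the hook is folded up (joint below 0.15 rad) and the button is up ((horizontal distance between clip0_mid and bay0 below 0.016 m or horizontal distance between clip0_mid and bay1 below 0.016 m or horizontal distance between clip0_mid and bay2 below 0.016 m or horizontal distance between clip0_mid and bay3 below 0.016 m) and z of clip0_mid in the frame of bay0 between 0.024 and 0.034 m and angle between the x axis of each of clip0_mid, clip1_mid, clip2_mid, clip3_mid and the x axis of bay0, either way round below 0.25 rad and angle between the z axis of each of clip0_mid, clip1_mid, clip2_mid, clip3_mid and the z axis of bay0, either way round below 0.1 rad and linear speed of each of clip0, clip1, clip2, clip3 below 0.03 m/s and (horizontal distance between clip1_mid and bay0 below 0.016 m or horizontal distance between clip1_mid and bay1 below 0.016 m or horizontal distance between clip1_mid and bay2 below 0.016 m or horizontal distance between clip1_mid and bay3 below 0.016 m) and z of clip1_mid in the frame of bay0 between 0.024 and 0.034 m and (horizontal distance between clip2_mid and bay0 below 0.016 m or horizontal distance between clip2_mid and bay1 below 0.016 m or horizontal distance between clip2_mid and bay2 below 0.016 m or horizontal distance between clip2_mid and bay3 below 0.016 m) and z of clip2_mid in the frame of bay0 between 0.024 and 0.034 m and (horizontal distance between clip3_mid and bay0 below 0.016 m or horizontal distance between clip3_mid and bay1 below 0.016 m or horizontal distance between clip3_mid and bay2 below 0.016 m or horizontal distance between clip3_mid and bay3 below 0.016 m) and z of clip3_mid in the frame of bay0 between 0.024 and 0.034 m and value of joint hookarm below 0.15 rad and value of joint record below 0.002 m); the robot touches nothing.
It fails at once if the tape is shoved aside by more than 4 cm (distance of tape_mid from where it was at the start of the episode above 0.04 m).
It fails at once if the paint is shoved aside by more than 4 cm (distance of paint_mid from where it was at the start of the episode above 0.04 m).
It fails at once if the bulbs is shoved aside by more than 4 cm (distance of bulbs_mid from where it was at the start of the episode above 0.04 m).
It fails at once if the lockset is shoved aside by more than 4 cm (distance of lockset_mid from where it was at the start of the episode above 0.04 m).
Of clip0, clip1, clip2, clip3 only 2 to 3 are there at a start; the rules pass over those that are not, and their reading is None.
At some moment in a run one of clip0, clip1, clip2, clip3, tray may be knocked a few centimetres aside while the robot is not near it.
It also fails if it takes over 210 s, if anything falls off the work surface, if the arm or the gripper's body presses on something with over 40 N, if the wrist force passes 120 N, or if a joint passes its speed limit or range.

## Robot

A 6-joint arm with a two-finger parallel gripper is mounted at the origin on the work surface. World frame = base frame: x ahead of the robot, y to its left, z up, the work surface at z = 0. Lengths are in m, angles in rad, forces in N, time in s.
With the tool pointing down it reaches from about 0.3 to 0.875 m from the base axis. Payload 4.2 kg.
Tool frame: the origin (TCP) lies midway between the tips of the shut fingers; the grasp point (between the pads) lies 19 mm behind it (r.grip_depth is the distance from the TCP to the grasp point, in m); z points along the fingers, y is the line along which they close (so a half turn about z gives the same grasp; the last joint's range is limited). The gripper opens to 85 mm and grips with 20 to 120 N. Pads are 22 mm wide; open, the fingers measure 114 mm over their backs; the gripper's body (76 mm by 85 mm) begins 54 mm behind the grasp point. The pads swing forward as they close: fully open they stand 13 mm farther back than shut.
Start: joints at [-1.297, 0.32, 1.565, -0, 1.257, -0.02], TCP at [0.167, -0.55, 0.231] pointing down, gripper open.
Joint ranges: [-3.11, 3.11], [-0.84, 2.01], [0.21, 2.61], [-1.34, 4.49], [0.05, 2.63], [-2.56, 2.56]. Speed limits (rad/s): [2.57, 2.57, 3.14, 3.14, 3.14, 3.14].

## Interface

Orientations are given as [roll, pitch, yaw] about the fixed x, y, z axes, in that order (R = Rz(yaw) Ry(pitch) Rx(roll)).
In Python, from rig import read_state, eyes, r gives the robot as it stands.
- The arm moves only by the shell command python3 -m handwheel 'ROWS' [FORCE]. ROWS is JSON, a list of rows, each a list of 7 numbers: the turn, a rotation vector about the tool's x, y, z in degrees, then the shift along the tool's x, y, z in mm, then the opening, from 0 (shut) to 1 (fully open). In form: [[ax, ay, az, x, y, z, fingers], ...]. A call has 1 to 12 rows; each row shifts and turns the commanded pose from where the row before left it, along the tool's axes as they then stand; what a row does not reach is not made up. A row lasts 1/10 s, in which the tool goes at most 50 mm and 8.59 degrees, less where a joint would pass 70% of its speed; a pose out of reach is approached as far as the arm can. A call with a gripper value outside its range is refused whole. The fingers move at their own pace and stop on an object; FORCE is the grip in N (left out, the last holds). Time passes only in rows, so rows that do not move let the fingers close. It gives the time, the measured TCP pose, the force, the opening and the grip force at its end, in the units of the state.
- read_state(): the state, without advancing time (a new reading comes with each control period).
- eyes.get_image(name): name is "scene" or "side" or "wrist"; returns a dict with "pixels" (400x640x3 uint8, red, green, blue), "depth" (400x640 float32, m along the optical axis (not along the pixel's ray), 0 where there is no reading), "mtx" (3x3 intrinsics, pixels), "origin" and "orientation" of the camera in the world. Camera axes: x right, y down, z forward; pixel columns grow to the right and rows downward; lengths in m; the calibration is good to about 2 mm. A picture is of the moment at which its call begins.
- r.sign_off(): hands the job in; it is judged then, once.
The state is a dict: "clock": time; "qpos": joint angles; "joint_vel": joint speeds; "tau": joint torques, N m; "tool_pos": TCP position; "tcp_rot": TCP orientation; "contact_force": force on the tool from outside, world axes, zero at the start; "moment": the same for the moment, N m; "finger_gap": finger opening in m; "grasp_force": force on a finger pad.
Only numpy, scipy, OpenCV 4.12 (cv2) and the standard library are available. Lean on these libraries where they do the work, as an engineer would, in place of code of your own. Each camera call takes 0.05 s, during which the arm holds its last target. There are 200 camera calls.

## Working session

There is one attempt and no reset: what is moved stays moved. The work goes in short steps, Python scripts to look and compute and a shell command to move; the robot and the scene stay as the last step left them, time stands still between calls to the robot, and variables do not carry over. Pictures are saved under pics/ and viewed, at most 14 in all, crops included, and the job is handed in when it is done.

```bash
mkdir -p pics; cat > h.py <<'E'
from rig import read_state, eyes, r
import numpy as np, cv2
from scipy.spatial.transform import Rotation as R
def grab(n):
    im=eyes.get_image(n); np.savez('/tmp/%s.npz'%n,**{k:np.asarray(v) for k,v in im.items()}); return im
def load(n): return dict(np.load('/tmp/%s.npz'%n))
def rot(o):
    o=np.asarray(o,float)
    return o if o.shape==(3,3) else (R.from_euler('xyz',o).as_matrix() if o.size==3 else R.from_quat(o).as_matrix())
def cloud(im):
    d=im['depth'];v,u=np.mgrid[:d.shape[0],:d.shape[1]];K=im['mtx']
    p=np.stack([(u-K[0,2])/K[0,0]*d,(v-K[1,2])/K[1,1]*d,d],-1)
    return p@rot(im['orientation']).T+im['origin']
E
python3 - <<'E'
from h import *
for n in('scene','side'):
    im=grab(n);print(n,im['origin'],im['orientation'],im['mtx'][0])
    cv2.imwrite('pics/%s0.png'%n,im['pixels'][...,::-1])
print(read_state())
E
```

```text
scene [0.90023499 0.48491393 1.07482285] [-2.58133076  0.01536562  2.56785992] [463.37551635   0.         321.65147233]
side [0.517297   1.179569   0.92894772] [-2.15164612  0.02089675 -3.0953493 ] [481.88723392   0.         324.39058144]
{'clock': 0.1, 'qpos': array([-1.29700699e+00,  3.20236185e-01,  1.56555222e+00, -2.55881673e-05,
        1.25740200e+00, -2.00178423e-02]), 'joint_vel': array([ 0.00173555, -0.00204629, -0.00129407,  0.00020459,  0.00059175,
       -0.00013447]), 'tau': array([-3.24409311e-04, -4.16408765e+01, -2.34703320e+01, -4.96989730e-05,
        4.85727185e-03,  1.66989980e-05]), 'tool_pos': array([ 0.16638774, -0.54995644,  0.23056348]), 'tcp_rot': array([-3.13999473e+00, -7.65715482e-06,  2.93815076e-01]), 'contact_force': array([-0.11258681,  0.30836128, -0.49427927]), 'moment': array([-0.0012085 ,  0.03401526,  0.00724896]), 'grasp_force': 0.0, 'finger_gap': 0.08534025664383962}
```

View pics/scene0.png

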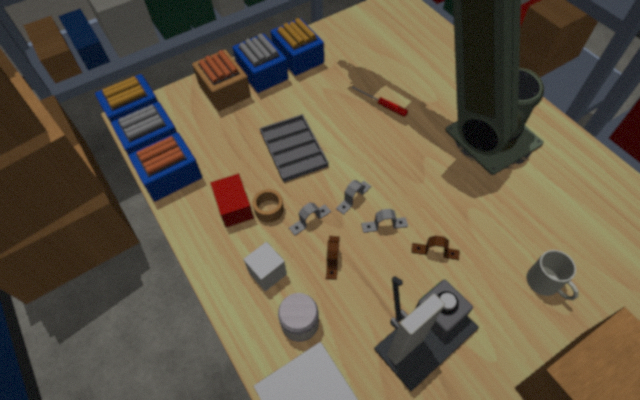

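View pics/side0.png

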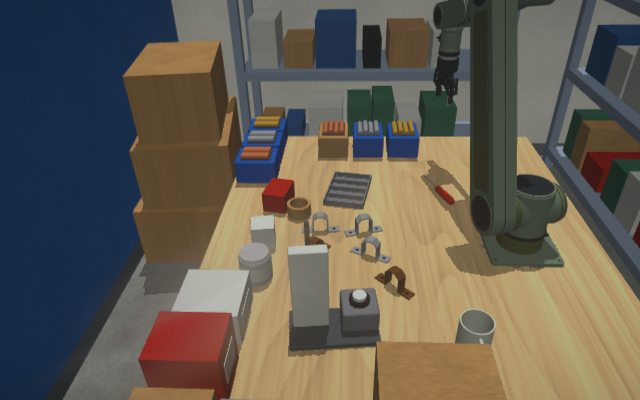

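Scene image: three steel clips at (310,215), (353,195) and (385,221). The brown clips at (333,257) and (436,246) are the look-alikes and not meant. The tray is at (293,148), the scale at (415,330) with its hook upright at (398,300), and the button at (448,300). I'll confirm with an enlarged crop and measure.

```bash
python3 - <<'E'
from h import *
im=load('scene');P=cloud(im);px=im['pixels']
c=px[130:360,240:480];cv2.imwrite('pics/crop1.png',cv2.resize(c,None,fx=2.5,fy=2.5,interpolation=cv2.INTER_CUBIC)[...,::-1])
hsv=cv2.cvtColor(px,cv2.COLOR_RGB2HSV)
def near(u0,v0,rad,m):
    vv,uu=np.mgrid[:400,:640];s=m&((uu-u0)**2+(vv-v0)**2<rad**2);return s
grey=hsv[...,1]<70
z=P[...,2]
for n,u,v,rad in(('A',310,215,26),('B',353,195,24),('C',385,221,27)):
    s=near(u,v,rad,(z>0.001)&(z<.09)&grey);p=P[s]
    hi=p[p[:,2]>.045]; 
    (cx,cy),(w,h),a=cv2.minAreaRect((p[:,:2]*1000).astype(np.float32))
    print(n,len(p),'rect',cx,cy,w,h,a,'z',np.percentile(p[:,2],[5,50,98]),'top',hi[:,:2].mean(0),len(hi))
for n,u,v,rad in(('br1',333,257,26),('br2',436,246,27)):
    s=near(u,v,rad,(z>0.012)&(z<.09));p=P[s];print(n,p.mean(0),p.min(0),p.max(0))
for n,u,v in(('tape',268,205),('lock',231,195),('bulb',266,262),('paint',298,312)):
    s=near(u,v,16,z>.03);p=P[s];print(n,p.min(0),p.max(0))
s=near(293,148,45,(z>.012)&(z<.035)&(hsv[...,1]<110));p=P[s]
rc=cv2.minAreaRect((p[:,:2]*1000).astype(np.float32));print('tray',rc,cv2.boxPoints(rc),len(p))
s=near(448,301,12,(z>.06)&(hsv[...,2]>150));p=P[s];print('button',np.median(p,0),len(p))
s=near(415,335,75,(z>.23)&(z<.27));p=P[s];print('panel top',cv2.minAreaRect((p[:,:2]*1000).astype(np.float32)),np.median(p[:,2]))
s=near(398,300,30,(z>.14)&(z<.29)&(hsv[...,2]<90));p=P[s];print('hook',p.min(0),p.max(0),np.median(p,0))
E
```

```text
A 481 rect 607.0001220703125 -73.73304748535156 121.64884948730469 60.13275146484375 4.2708306312561035 z [0.00270597 0.01376002 0.06325461] top [ 0.60995001 -0.05792573] 187
B 460 rect 471.1054382324219 -64.04498291015625 124.64447021484375 53.952030181884766 17.944398880004883 z [0.00232286 0.02127253 0.06310779] top [ 0.47393854 -0.05103172] 174
C 493 rect 444.1690368652344 47.490394592285156 67.53878021240234 120.82752227783203 65.59294891357422 z [0.00228424 0.0106089  0.06306983] top [0.45276966 0.06252202] 198
br1 [0.62298779 0.0732567  0.05000844] [0.59269274 0.03845269 0.01225633] [0.64350947 0.09470706 0.06607256]
br2 [0.39227153 0.19555303 0.05151212] [0.3648321  0.16827498 0.013381  ] [0.41792885 0.22283871 0.06606861]
tape [ 0.64439068 -0.18321098  0.03003598] [0.90023499 0.48491393 1.07482285]
lock [ 0.71641473 -0.24836945  0.06571772] [0.90023499 0.48491393 1.07482285]
bulb [ 0.73999004 -0.02005491  0.04576554] [0.90023499 0.48491393 1.07482285]
paint [0.74161313 0.132167   0.08415858] [0.90023499 0.48491393 1.07482285]
tray ((519.282958984375, -290.6884765625), (207.14443969726562, 141.0628204345703), 79.82962036132812) [[ 431.57144 -380.1791 ]
 [ 570.4178  -405.08743]
 [ 606.9945  -201.19785]
 [ 468.14813 -176.28952]] 984
button [0.49101293 0.33117387 0.0986638 ] 135
panel top ((611.8023681640625, 312.8651428222656), (89.03729248046875, 96.30302429199219), 6.2668070793151855) 0.2503498649188701
hook [0.60854225 0.26681094 0.14036949] [0.65336949 0.34966692 0.28114769] [0.61717862 0.28625292 0.23082101]
```

View pics/crop1.png

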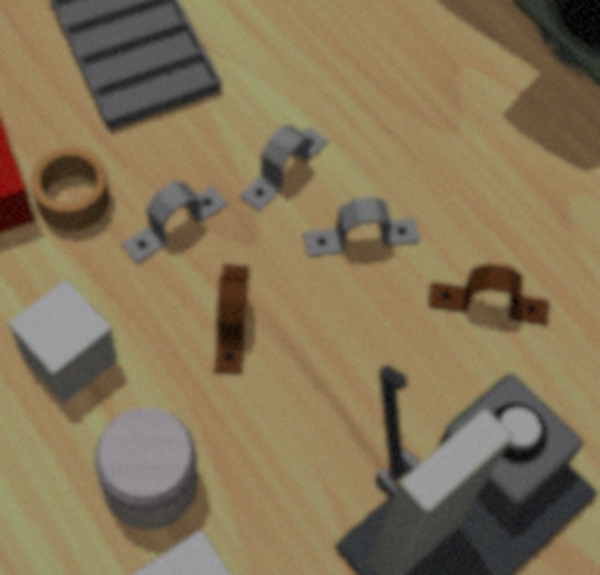

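Crop confirms: three grey steel clips on the left/centre (crop px (175,215), (285,160), (362,225)) are the ones meant; the two brown ones ((232,320), (490,290)) are the look-alikes. Now refined poses.

```bash
cat >> h.py <<'E'
def both(fresh=True,names=('scene','side')):
    P=[];C=[]
    for n in names:
        im=grab(n) if fresh else load(n);p=cloud(im);ok=im['depth']>0
        P.append(p[ok]);C.append(cv2.cvtColor(im['pixels'],cv2.COLOR_RGB2HSV)[ok])
    return np.concatenate(P),np.concatenate(C)
def clip(P,C,x,y,z0=0,rad=.075):
    s=(np.hypot(P[:,0]-x,P[:,1]-y)<rad)&(C[:,1]<75)
    p=P[s];z=p[:,2]-z0
    top=p[(z>.05)&(z<.07)][:,:2];f=p[(z>.0015)&(z<.009)][:,:2]
    t=(top.min(0)+top.max(0))/2
    f=f[np.hypot(*(f-t).T)>.027]
    # foot direction by PCA, feet midpoint by extent
    w,V=np.linalg.eigh(np.cov((f-f.mean(0)).T));d=V[:,1];n=V[:,0]
    rc=cv2.minAreaRect((f*1000).astype(np.float32))
    pr=(f-t)@d; a=f[pr>0];b=f[pr<0]
    d2=np.median(a,0)-np.median(b,0)
    return dict(top=np.round(t,4),topmed=np.round(np.median(top,0),4),feet=np.round((np.median(a,0)+np.median(b,0))/2,4),ang=np.degrees(np.arctan2(*d2[::-1])).round(1),rect=np.round(rc[0]+rc[1],1),n=(len(top),len(a),len(b)))
E
python3 - <<'E'
from h import *
P,C=both(False)
for c in((.61,-.058),(.474,-.051),(.453,.0625)): print(clip(P,C,*c))
im=load('scene');P1=cloud(im).reshape(-1,3);C1=cv2.cvtColor(im['pixels'],cv2.COLOR_RGB2HSV).reshape(-1,3)
for nm,(Q,D) in dict(sc=(P1,C1),both=(P,C)).items():
    s=(abs(Q[:,2]-.25)<.008)&(abs(Q[:,0]-.61)<.08)&(abs(Q[:,1]-.32)<.06)&(D[:,2]>110);q=(Q[s][:,:2]*1000).astype(np.float32)
    print(nm,'panel',cv2.minAreaRect(q),len(q))
    s=(Q[:,2]>.15)&(Q[:,2]<.26)&(abs(Q[:,0]-.61)<.05)&(abs(Q[:,1]-.285)<.03)&(D[:,2]<100);q=Q[s];print('hook',np.median(q,0),q.std(0),len(q))
    s=(abs(Q[:,2]-.075)<.005)&(abs(Q[:,0]-.49)<.07)&(abs(Q[:,1]-.33)<.07)&(D[:,1]<80);q=(Q[s][:,:2]*1000).astype(np.float32);print('term',cv2.minAreaRect(q),len(q))
s=(P[:,2]>.08)&(P[:,2]<.11)&(np.hypot(P[:,0]-.491,P[:,1]-.331)<.03)&(C[:,2]>140);q=P[s];print('btn',cv2.minEnclosingCircle((q[:,:2]*1000).astype(np.float32)),np.median(q,0))
E
```

```text
{'top': array([ 0.6076, -0.0587]), 'topmed': array([ 0.61  , -0.0583]), 'feet': array([ 0.6057, -0.0584]), 'ang': np.float64(-176.7), 'rect': array([606.8, -73.2, 120.8,  62.1]), 'n': (251, 150, 149)}
{'top': array([ 0.4693, -0.0544]), 'topmed': array([ 0.4732, -0.0509]), 'feet': array([ 0.4671, -0.0527]), 'ang': np.float64(-165.1), 'rect': array([478. , -61.6, 139.2,  54. ]), 'n': (224, 109, 183)}
{'top': array([0.4517, 0.0643]), 'topmed': array([0.4513, 0.0633]), 'feet': array([0.4506, 0.0626]), 'ang': np.float64(155.4), 'rect': array([443.,  47.,  66., 123.]), 'n': (265, 180, 180)}
sc panel ((607.6221923828125, 345.1470947265625), (87.84922790527344, 29.78695297241211), 6.018115520477295) 750
hook [0.61647403 0.28847059 0.20953468] [0.0031058  0.00811511 0.03109502] 172
term ((489.2940979003906, 327.6719055175781), (88.80093383789062, 90.76531219482422), 4.978178024291992) 831
both panel ((610.4671630859375, 319.0608825683594), (87.88712310791016, 86.72732543945312), 6.326914310455322) 1177
hook [0.61631146 0.2844434  0.22419056] [0.00319253 0.00808408 0.03000578] 258
term ((489.66546630859375, 328.1737976074219), (89.88268280029297, 92.68209075927734), 5.161995887756348) 1509
btn ((489.2117919921875, 327.0895690917969), 17.92399024963379) [0.48869278 0.32752386 0.09747074]
```

```bash
python3 - <<'E'
from h import *
for n in('scene','side'):
    P,C=both(False,(n,))
    for z in np.arange(.12,.30,.015):
        s=(abs(P[:,2]-z)<.0075)&(abs(P[:,0]-.61)<.04)&(abs(P[:,1]-.28)<.035)&(C[:,2]<100);q=P[s]
        if len(q): print(n,round(z,3),np.median(q,0).round(3),q.min(0).round(3),q.max(0).round(3),len(q))
im=load('scene');cv2.imwrite('pics/crop2.png',cv2.resize(im['pixels'][260:400,350:500],None,fx=4,fy=4,interpolation=cv2.INTER_CUBIC)[...,::-1])
E
```

```text
scene 0.12 [0.617 0.309 0.124] [0.602 0.3   0.117] [0.631 0.315 0.127] 32
scene 0.135 [0.617 0.307 0.133] [0.598 0.296 0.128] [0.631 0.315 0.142] 60
scene 0.15 [0.616 0.303 0.149] [0.609 0.298 0.144] [0.618 0.306 0.157] 20
scene 0.165 [0.616 0.299 0.167] [0.608 0.295 0.158] [0.619 0.303 0.172] 23
scene 0.18 [0.616 0.296 0.18 ] [0.611 0.291 0.174] [0.619 0.299 0.187] 20
scene 0.195 [0.616 0.292 0.194] [0.61  0.287 0.188] [0.62  0.295 0.201] 22
scene 0.21 [0.616 0.289 0.21 ] [0.61  0.284 0.203] [0.62  0.293 0.216] 24
scene 0.225 [0.618 0.285 0.223] [0.612 0.279 0.218] [0.62  0.288 0.232] 24
scene 0.24 [0.617 0.281 0.239] [0.611 0.276 0.233] [0.621 0.285 0.246] 28
scene 0.255 [0.618 0.277 0.252] [0.614 0.271 0.248] [0.621 0.281 0.262] 25
scene 0.27 [0.618 0.274 0.274] [0.61  0.267 0.263] [0.621 0.286 0.277] 47
scene 0.285 [0.614 0.281 0.278] [0.61  0.276 0.278] [0.619 0.287 0.281] 21
side 0.21 [0.614 0.285 0.216] [0.61  0.284 0.216] [0.62  0.285 0.216] 4
side 0.225 [0.614 0.283 0.226] [0.61  0.276 0.218] [0.62  0.288 0.232] 31
side 0.24 [0.616 0.279 0.24 ] [0.612 0.275 0.234] [0.622 0.285 0.247] 26
side 0.255 [0.616 0.276 0.254] [0.612 0.272 0.248] [0.621 0.28  0.262] 29
side 0.27 [0.616 0.284 0.273] [0.61  0.279 0.268] [0.62  0.285 0.277] 16
side 0.285 [0.615 0.282 0.278] [0.613 0.277 0.278] [0.618 0.288 0.28 ] 5
```

View pics/crop2.png

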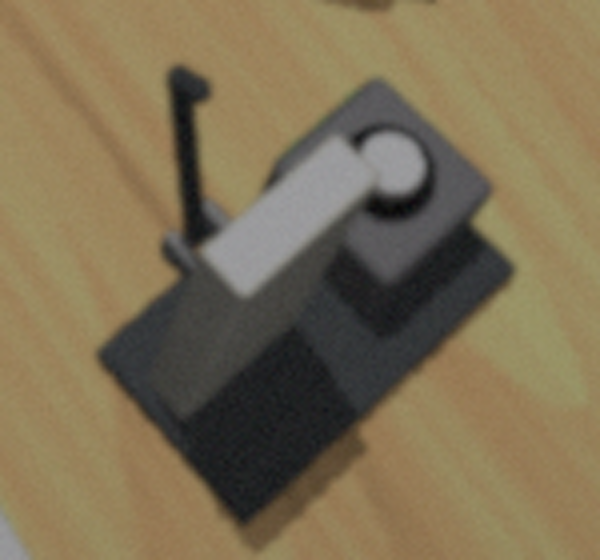

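Hook (crop px (190,150)) leans about 0.25 rad out already; hinge ≈ (0.6115, 0.305), scale yaw ≈ 5.5°. Turn tool to scale alignment while rising.

```bash
cat >> h.py <<'E'
def go(x,y,z,yaw=None):
    "remaining shift (mm, tool axes as now) and turn (deg about tool axes) to TCP x,y,z, tool down at yaw deg"
    s=read_state();T=R.from_euler('xyz',s['tcp_rot'])
    d=T.inv().apply(np.array([x,y,z])-s['tool_pos'])*1000
    t=(T.inv()*R.from_euler('xyz',[180,0,yaw],degrees=True)).as_rotvec(degrees=True) if yaw is not None else 0
    print('at',s['tool_pos'].round(4),np.degrees(s['tcp_rot']).round(1),'shift',d.round(1),'turn',np.round(t,1),'q',s['qpos'].round(2),'F',s['contact_force'].round(1),'t',s['clock'])
E
python3 -m handwheel '[[0,0,-7.87,0,0,-15,1],[0,0,-7.87,0,0,-15,1],[0,0,-7.87,0,0,-15,1],[0,0,-7.87,0,0,-15,1],[0,0,-7.87,0,0,-15,1],[0,0,-7.87,0,0,-15,1],[0,0,-7.87,0,0,-15,1],[0,0,-7.87,0,0,-15,1],[0,0,-7.87,0,0,-15,1],[0,0,-7.87,0,0,-15,1]]' 30
python3 -m handwheel '[[0,0,0,32.5,21.9,0,1],[0,0,0,32.5,21.9,0,1],[0,0,0,32.5,21.9,0,1],[0,0,0,32.5,21.9,0,1],[0,0,0,32.5,21.9,0,1],[0,0,0,32.5,21.9,0,1],[0,0,0,32.5,21.9,0,1],[0,0,0,32.5,21.9,0,1],[0,0,0,32.5,21.9,0,1],[0,0,0,32.5,21.9,0,1],[0,0,0,32.5,21.9,0,1],[0,0,0,32.5,21.9,0,1]]'
python3 -c "from h import *
go(.6143,.276,.215,95.5)"
```

```text
clock: 1.1
tool_pos: [0.1664, -0.5502, 0.3814]
tcp_rot: [-3.141, -0.001, 1.673]
contact_force: [-0.3, 0.4, 0.8]
finger_gap: 0.0854
grasp_force: 0.0
clock: 2.3
tool_pos: [0.3907, -0.1352, 0.3811]
tcp_rot: [-3.141, -0.0, 1.667]
contact_force: [0.9, -0.7, 0.4]
finger_gap: 0.0853
grasp_force: 0.0
at [ 0.3907 -0.1352  0.3811] [-180.    -0.    95.5] shift [387.8 262.2 166. ] turn [-0. -0.  0.] q [-0.36 -0.01  1.59 -0.    1.55 -0.46] F [ 0.9 -0.7  0.4] t 2.3
```

```bash
python3 -m handwheel '[[0,0,0,32.3,21.85,0,1],[0,0,0,32.3,21.85,0,1],[0,0,0,32.3,21.85,0,1],[0,0,0,32.3,21.85,0,1],[0,0,0,32.3,21.85,0,1],[0,0,0,32.3,21.85,0,1],[0,0,0,32.3,21.85,0,1],[0,0,0,32.3,21.85,0,1],[0,0,0,32.3,21.85,0,1],[0,0,0,32.3,21.85,0,1],[0,0,0,32.3,21.85,0,1],[0,0,0,32.3,21.85,0,1]]'
python3 - <<'E'
from h import *
im=grab('wrist');cv2.imwrite('pics/w1.png',im['pixels'][...,::-1]);P,C=both(False,('wrist',))
print(im['origin'],im['orientation'])
for z in np.arange(.13,.30,.03):
    s=(abs(P[:,2]-z)<.01)&(abs(P[:,0]-.61)<.04)&(abs(P[:,1]-.28)<.04)&(C[:,2]<110);q=P[s]
    if len(q): print(round(z,3),np.median(q,0).round(3),q.min(0).round(3),q.max(0).round(3),len(q))
go(.6143,.276,.215,95.5)
E
```

```text
clock: 3.5
tool_pos: [0.6145, 0.2757, 0.3806]
tcp_rot: [-3.141, 0.001, 1.668]
contact_force: [0.5, -0.7, -0.7]
finger_gap: 0.0857
grasp_force: 0.0
[0.60706313 0.34486098 0.52370599] [2.86856692e+00 1.55506580e-03 9.68844305e-02]
0.13 [0.614 0.309 0.131] [0.589 0.301 0.121] [0.629 0.32  0.14 ] 229
0.16 [0.61  0.302 0.16 ] [0.605 0.297 0.15 ] [0.615 0.305 0.17 ] 72
0.19 [0.611 0.294 0.191] [0.606 0.29  0.18 ] [0.617 0.298 0.2  ] 95
0.22 [0.611 0.287 0.221] [0.606 0.283 0.21 ] [0.617 0.29  0.23 ] 114
0.25 [0.612 0.282 0.242] [0.607 0.278 0.24 ] [0.618 0.283 0.245] 34
0.28 [0.612 0.279 0.276] [0.607 0.266 0.27 ] [0.618 0.288 0.28 ] 352
at [0.6166 0.2812 0.378 ] [-179.9   -0.2   95.8] shift [ -5.5  -2.7 163. ] turn [-0.1 -0.2  0.3] q [0.41 0.46 1.   0.   1.69 0.31] F [-0.6  1.9 -2.2] t 3.55
```

View pics/w1.png

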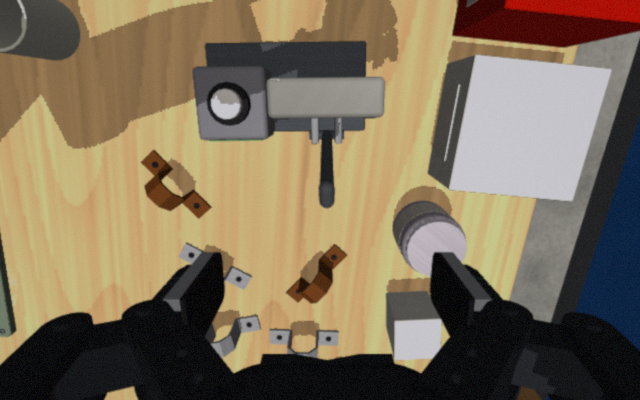

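Wrist view: hook bar at px (327,165), panel top (325,97), button (228,102); fingers straddle its x well. Settle, then descend.

```bash
python3 -m handwheel '[[0,0,0,0,0,0,1],[0,0,0,0,0,0,1],[0,0,0,0,0,0,1]]'
python3 -c "from h import *
go(.613,.278,.215,95.5)"
```

```text
clock: 3.85
tool_pos: [0.6137, 0.2731, 0.3818]
tcp_rot: [3.141, 0.0, 1.666]
contact_force: [0.3, -0.1, -0.3]
finger_gap: 0.0853
grasp_force: 0.0
at [0.6137 0.2731 0.3818] [180.    0.   95.5] shift [  5.   -0.2 166.8] turn [ 0.  0. -0.] q [ 0.4   0.44  1.   -0.    1.69  0.31] F [ 0.3 -0.1 -0.3] t 3.85
```

```bash
python3 -m handwheel '[[0,0,0,5,0,20,1],[0,0,0,0,0,25,1],[0,0,0,0,0,25,1],[0,0,0,0,0,25,1],[0,0,0,0,0,25,1],[0,0,0,0,0,22,1],[0,0,0,0,0,15,1],[0,0,0,0,0,10,1],[0,0,0,0,0,0,1],[0,0,0,0,0,0,1]]'
python3 -m handwheel '[[0,0,0,0,0,0,0],[0,0,0,0,0,0,0],[0,0,0,0,0,0,0],[0,0,0,0,0,0,0],[0,0,0,0,0,0,0],[0,0,0,0,0,0,0],[0,0,0,0,0,0,0],[0,0,0,0,0,0,0]]' 20
python3 -c "from h import *
go(.613,.278,.215,95.5)"
```

```text
clock: 4.85
tool_pos: [0.6139, 0.2789, 0.2154]
tcp_rot: [3.14, -0.0, 1.667]
contact_force: [0.6, -0.5, 0.3]
finger_gap: 0.0851
grasp_force: 0.0
clock: 5.65
tool_pos: [0.6136, 0.2793, 0.2144]
tcp_rot: [3.141, 0.0, 1.667]
contact_force: [-0.2, -0.7, 0.8]
finger_gap: 0.0113
grasp_force: 21.0
at [0.6136 0.2793 0.2144] [180.    0.   95.5] shift [-1.2 -0.8 -0.6] turn [0. 0. 0.] q [ 0.41  0.49  1.34 -0.    1.31  0.31] F [-0.2 -0.7  0.8] t 5.65
```

```bash
python3 -m handwheel '[[0,0,0,-15,0,4.9,0],[0,0,0,-14.7,0,7.2,0],[0,0,0,-13.6,0,9.2,0],[0,0,0,-12.1,0,10.9,0],[0,0,0,-10.6,0,12.6,0],[0,0,0,-8.7,0,14,0],[0,0,0,-6.7,0,14.9,0],[0,0,0,-4.5,0,15.7,0],[0,0,0,-2.1,0,14.2,0],[0,0,0,-0.5,0,9.2,0],[0,0,0,0,0,0,0]]' 
python3 -m handwheel '[[0,0,0,0,0,0,0],[0,0,0,0,0,0,0],[0,0,0,0,0,0,0]]'
python3 -c "from h import *
go(.613,.278,.215,95.5)"
```

```text
clock: 6.75
tool_pos: [0.6233, 0.1892, 0.099]
tcp_rot: [3.141, 0.002, 1.667]
contact_force: [5.5, -2.3, -1.1]
finger_gap: 0.0111
grasp_force: 19.4
clock: 7.05
tool_pos: [0.6233, 0.1892, 0.0999]
tcp_rot: [3.14, 0.002, 1.667]
contact_force: [5.7, -1.8, -1.7]
finger_gap: 0.0115
grasp_force: 19.5
at [0.6233 0.1892 0.0999] [1.799e+02 1.000e-01 9.550e+01] shift [  89.    -1.5 -115.4] turn [0.1 0.1 0. ] q [ 0.28  0.54  1.56 -0.    1.05  0.18] F [ 5.7 -1.8 -1.7] t 7.05
```

```bash
python3 -m handwheel '[[0,0,0,0,0,0,0.6],[0,0,0,0,0,0,0.6],[0,0,0,0,0,0,0.6],[0,0,0,0,0,-15,1],[0,0,0,0,0,-30,1],[0,0,0,0,0,-35,1],[0,0,0,0,0,-35,1],[0,0,0,0,0,-35,1],[0,0,0,0,0,-35,1],[0,0,0,0,0,-30,1],[0,0,0,0,0,0,1],[0,0,0,0,0,0,1]]' 
python3 - <<'E'
from h import *
P,C=both()
a=[.6233,.1892]
s=(P[:,2]>.105)&(P[:,2]<.15)&(P[:,1]>.12)&(P[:,1]<.285)&(abs(P[:,0]-.62)<.03)&(C[:,2]<120);q=P[s]
for y in np.arange(.14,.29,.02):
    t=q[abs(q[:,1]-y)<.01]
    if len(t): print(y.round(3),np.median(t,0).round(4),t.min(0).round(3),t.max(0).round(3),len(t))
print(q.min(0),q.max(0))
for c in((.61,-.058),(.474,-.051),(.453,.0625)): print(clip(P,C,*c))
go(.61,-.058,.25,93.3)
E
```

```text
clock: 8.25
tool_pos: [0.6219, 0.1911, 0.3166]
tcp_rot: [3.141, 0.0, 1.668]
contact_force: [0.0, -0.4, 0.6]
finger_gap: 0.0856
grasp_force: 0.0
0.14 [0.6338 0.1499 0.1394] [0.634 0.15  0.139] [0.634 0.15  0.139] 1
0.16 [0.6289 0.1583 0.1329] [0.622 0.15  0.122] [0.634 0.17  0.145] 92
0.18 [0.6264 0.1794 0.1291] [0.618 0.17  0.123] [0.632 0.19  0.134] 61
0.2 [0.6248 0.1998 0.129 ] [0.618 0.19  0.124] [0.63  0.21  0.134] 44
0.22 [0.6218 0.2205 0.1277] [0.615 0.21  0.123] [0.627 0.23  0.132] 51
0.24 [0.6198 0.241  0.1279] [0.612 0.231 0.123] [0.625 0.25  0.131] 48
0.26 [0.6178 0.2591 0.1267] [0.611 0.25  0.122] [0.623 0.269 0.133] 51
0.28 [0.6161 0.2779 0.1266] [0.609 0.27  0.121] [0.622 0.285 0.13 ] 41
[0.60891649 0.14992677 0.12128344] [0.63387367 0.28457486 0.14518916]
{'top': array([ 0.6073, -0.0587]), 'topmed': array([ 0.6093, -0.0583]), 'feet': array([ 0.6061, -0.0577]), 'ang': np.float64(-176.4), 'rect': array([607.5, -62.2, 120.2,  40.8]), 'n': (247, 151, 179)}
{'top': array([ 0.4711, -0.053 ]), 'topmed': array([ 0.4796, -0.0539]), 'feet': array([ 0.4705, -0.0523]), 'ang': np.float64(-166.5), 'rect': array([478. , -55. , 136. ,  64.6]), 'n': (125, 50, 165)}
{'top': array([0.452 , 0.0631]), 'topmed': array([0.4504, 0.0654]), 'feet': array([0.4505, 0.0664]), 'ang': np.float64(158.7), 'rect': array([450.3,  61.7,  34.5, 123.5]), 'n': (109, 176, 97)}
at [0.6214 0.1909 0.3147] [-179.8    0.    95.5] shift [-246.6  -35.1   65. ] turn [-0.2  0.   2.2] q [ 0.28  0.41  1.22 -0.    1.51  0.18] F [ 0.5 -0.4 -0.8] t 8.35
```

```bash
python3 -m handwheel '[[0,0,0,-30.9,-4.8,0,1],[0,0,0,-30.9,-4.8,0,1],[0,0,0,-30.9,-4.8,0,1],[0,0,0,-30.9,-4.8,0,1],[0,0,0,-30.9,-4.8,10,1],[0,0,0,-30.9,-4.8,20,1],[0,0,0,-30.9,-4.8,30,1],[0,0,0,-30.9,-4.8,40,1],[0,0,2,0,0,40,1],[0,0,0,0,0,20,1],[0,0,0,0,0,0,1],[0,0,0,0,0,0,1]]' 
python3 -c "from h import *
go(.6075,-.0585,.012,93.5)"
```

```text
clock: 9.55
tool_pos: [0.6076, -0.0581, 0.1566]
tcp_rot: [-3.14, -0.0, 1.633]
contact_force: [0.9, -1.1, 0.9]
finger_gap: 0.0857
grasp_force: 0.0
at [ 0.6076 -0.0581  0.1566] [-179.9   -0.    93.5] shift [-4.000e-01  1.000e-01  1.446e+02] turn [-0.1 -0.   0. ] q [-0.11  0.43  1.59 -0.    1.12 -0.18] F [ 0.9 -1.1  0.9] t 9.55
```

```bash
python3 -m handwheel '[[0,0,0,0,0,30,1],[0,0,0,0,0,35,1],[0,0,0,0,0,35,1],[0,0,0,0,0,24,1],[0,0,0,0,0,14,1],[0,0,0,0,0,6.5,1],[0,0,0,0,0,0,1],[0,0,0,0,0,0,0.4],[0,0,0,0,0,0,0.4],[0,0,0,0,0,0,0.4],[0,0,0,0,0,0,0.4],[0,0,0,0,0,0,0.4]]' 30
python3 -m handwheel '[[0,0,0,0,0,0,0.4],[0,0,0,0,0,0,0.4],[0,0,0,0,0,-20,0.4],[0,0,0,0,0,-30,0.4],[0,0,0,0,0,-40,0.4],[0,0,0,0,0,-40,0.4],[0,0,0,0,0,-40,0.4],[0,0,0,0,0,-20,0.4],[0,0,0,0,0,0,0.4],[0,0,0,0,0,0,0.4]]' 
python3 - <<'E'
from h import *
P,C=both();T=read_state()['tool_pos']
s=(np.hypot(*(P[:,:2]-T[:2]).T)<.09)&(C[:,1]<75)&(P[:,2]>T[2]-.03);q=P[s]
print(T,q.min(0),q.max(0),len(q))
cv2.imwrite('pics/s2.png',load('scene')['pixels'][100:340,220:480,::-1].repeat(2,0).repeat(2,1))
go(.6215,.26,.25,96)
E
```

```text
clock: 10.75
tool_pos: [0.6084, -0.0583, 0.0139]
tcp_rot: [3.14, 0.0, 1.632]
contact_force: [-1.7, 0.1, 5.3]
finger_gap: 0.0496
grasp_force: 33.5
clock: 11.75
tool_pos: [0.6071, -0.0581, 0.2016]
tcp_rot: [-3.14, -0.0, 1.632]
contact_force: [-0.9, 0.6, -2.3]
finger_gap: 0.0496
grasp_force: 32.6
[ 0.60649383 -0.05807924  0.20021532] [ 0.52190412 -0.11747341  0.18593271] [0.67612714 0.01185595 0.59562413] 12210
at [ 0.6065 -0.0581  0.2002] [-179.7   -0.    93.5] shift [316.6  34.3 -49.7] turn [-0.3 -0.  -2.5] q [-0.11  0.4   1.53 -0.    1.22 -0.18] F [ 0.2 -0.  -1.7] t 11.85
```

View pics/s2.png

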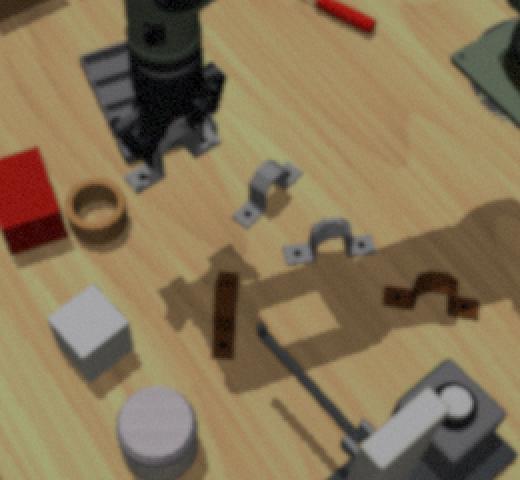

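Clip A is held (crop px (170,160)), and the hook is level, from (262,328) to (350,440). Carry it over the hook, 45 mm from hinge.

```bash
python3 -m handwheel '[[0,0,0,20,1.8,0,0.4],[0,0,0,33,3,0,0.4],[0,0,0,33,3,0,0.4],[0,0,0,33,3,0,0.4],[0,0,0,33,3,0,0.4],[0,0,0,33,3,0,0.4],[0,0,0,33,3,0,0.4],[0,0,0,33,3,0,0.4],[0,0,0,33,3,0,0.4],[0,0,-2.5,33,3,0,0.4],[0,0,0,0,0,0,0.4],[0,0,0,0,0,0,0.4]]' 
python3 -c "from h import *
go(.6165,.26,.086,96)"
```

```text
clock: 13.05
tool_pos: [0.6161, 0.2603, 0.2002]
tcp_rot: [-3.138, 0.002, 1.677]
contact_force: [-0.1, 0.9, -2.7]
finger_gap: 0.0495
grasp_force: 32.5
at [0.6161 0.2603 0.2002] [-1.798e+02  1.000e-01  9.610e+01] shift [-1.000e-01  8.000e-01  1.142e+02] turn [-0.2  0.1  0.1] q [ 0.38  0.49  1.37 -0.    1.28  0.28] F [-0.1  0.9 -2.7] t 13.05
```

```bash
python3 -m handwheel '[[0,0,0,0,0,20,0.4],[0,0,0,0,0,25,0.4],[0,0,0,0,0,25,0.4],[0,0,0,0,0,20,0.4],[0,0,0,0,0,14,0.4],[0,0,0,0,0,8,0.4],[0,0,0,0,0,0,0.4],[0,0,0,0,0,0,0.4]]' 
python3 -c "from h import *
go(.6165,.26,.086,96)"
```

```text
clock: 13.85
tool_pos: [0.6176, 0.26, 0.0913]
tcp_rot: [3.14, -0.0, 1.676]
contact_force: [0.0, 0.3, -1.1]
finger_gap: 0.0497
grasp_force: 32.5
at [0.6176 0.26   0.0913] [179.9  -0.   96. ] shift [ 0.2 -1.1  5.3] turn [ 0.1 -0.   0. ] q [ 0.38  0.57  1.52 -0.    1.05  0.28] F [ 0.   0.3 -1.1] t 13.85
```

```bash
python3 -m handwheel '[[0,0,0,0,0,2,0.4],[0,0,0,0,0,2,0.4],[0,0,0,0,0,0,0.4],[0,0,0,0,0,0,0.4]]' 
python3 -m handwheel '[[0,0,0,0,0,0,0.6],[0,0,0,0,0,0,0.7],[0,0,0,0,0,0,0.8],[0,0,0,0,0,0,0.8],[0,0,0,0,0,0,0.8]]' 
python3 -c "from h import *
go(.6165,.26,.086,96)"
```

```text
clock: 14.25
tool_pos: [0.617, 0.2601, 0.0868]
tcp_rot: [3.141, 0.0, 1.676]
contact_force: [0.1, 0.4, -2.1]
finger_gap: 0.0497
grasp_force: 32.5
clock: 14.75
tool_pos: [0.6171, 0.26, 0.0867]
tcp_rot: [3.141, 0.0, 1.676]
contact_force: [-0.5, 0.7, 0.2]
finger_gap: 0.0684
grasp_force: 0.0
at [0.6171 0.26   0.0867] [180.   0.  96.] shift [ 0.  -0.6  0.7] turn [0. 0. 0.] q [ 0.38  0.58  1.52 -0.    1.04  0.28] F [-0.5  0.7  0.2] t 14.75
```

```bash
python3 -m handwheel '[[0,0,0,0,0,-10,0.85],[0,0,0,0,0,-20,0.85],[0,0,0,0,0,-30,0.85],[0,0,0,0,0,-40,1],[0,0,0,0,0,-40,1],[0,0,0,0,0,-40,1],[0,0,0,-20,-20,0,1],[0,0,0,-30,-30,0,1],[0,0,0,-30,-30,0,1],[0,0,0,-30,-30,0,1],[0,0,0,0,0,0,1],[0,0,0,0,0,0,1]]' 
python3 - <<'E'
from h import *
P,C=both()
s=(P[:,2]>.122)&(P[:,2]<.15)&(abs(P[:,1]-.26)<.04)&(abs(P[:,0]-.617)<.04)&(C[:,1]<60)&(C[:,2]>70);q=P[s];print(np.median(q,0),q.min(0),q.max(0),len(q))
for c in((.471,-.052),(.451,.064)): print(clip(P,C,*c))
cv2.imwrite('pics/s3.png',load('scene')['pixels'][100:400,220:500,::-1].repeat(2,0).repeat(2,1))
go(.451,.064,.18,68)
E
```

```text
clock: 15.95
tool_pos: [0.5192, 0.1387, 0.2679]
tcp_rot: [3.139, -0.001, 1.675]
contact_force: [0.8, -0.6, -0.2]
finger_gap: 0.0855
grasp_force: 0.0
[0.61860911 0.25943179 0.12950702] [0.59532918 0.2279874  0.12226044] [0.63884031 0.29990029 0.13643831] 263
{'top': array([ 0.4695, -0.0528]), 'topmed': array([ 0.4744, -0.0515]), 'feet': array([ 0.4672, -0.0524]), 'ang': np.float64(-163.8), 'rect': array([461. , -46.1, 127.8,  83.2]), 'n': (222, 107, 182)}
{'top': array([0.4522, 0.0627]), 'topmed': array([0.449 , 0.0647]), 'feet': array([0.4509, 0.063 ]), 'ang': np.float64(154.2), 'rect': array([444.5,  46.5,  66.9, 122.2]), 'n': (233, 180, 182)}
at [0.52   0.1397 0.2672] [179.9  -0.   96. ] shift [-68.  -76.8  87.1] turn [ 0.1 -0.1 28. ] q [0.24 0.24 1.59 0.   1.31 0.14] F [0.4 0.9 0.3] t 16.05
```

View pics/s3.png

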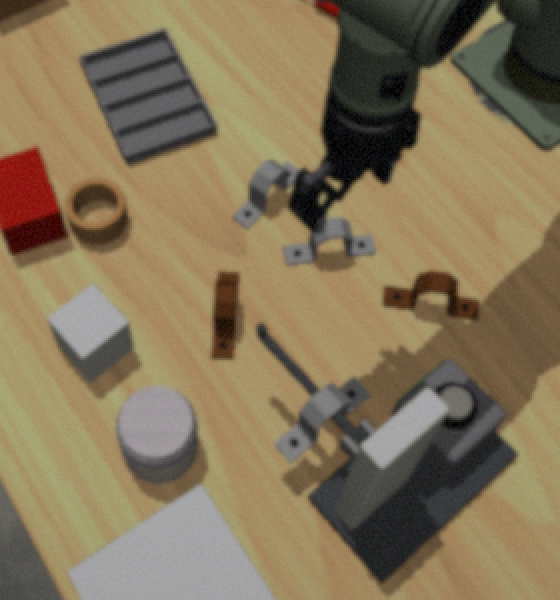

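Clip A hangs on the hook at crop px (322,410). Next clip C at (0.4515, 0.0635), yaw 65.

```bash
python3 -m handwheel '[[0,0,0,-22.6,-25,10,1],[0,0,0,-22.6,-25,20,1],[0,0,0,-22.5,-25.2,30,1],[0,0,7.75,0,0,30,1],[0,0,7.75,0,0,20,1],[0,0,7.75,0,0,10,1],[0,0,7.75,0,0,0,1],[0,0,0,0,0,0,1],[0,0,0,0,0,0,1]]' 
python3 -c "from h import *
go(.4515,.0635,.012,65)"
```

```text
clock: 16.95
tool_pos: [0.4524, 0.0644, 0.1466]
tcp_rot: [3.141, -0.0, 1.139]
contact_force: [-0.3, -0.1, -1.0]
finger_gap: 0.0857
grasp_force: 0.0
at [0.4524 0.0644 0.1466] [180.   -0.   65.2] shift [ -1.3  -0.5 134.6] turn [ 0.  -0.   0.2] q [ 0.12  0.21  1.95 -0.    0.98  0.55] F [-0.3 -0.1 -1. ] t 16.95
```

```bash
python3 -m handwheel '[[0,0,0,-1,0,30,1],[0,0,0,0,0,35,1],[0,0,0,0,0,30,1],[0,0,0,0,0,22,1],[0,0,0,0,0,12,1],[0,0,0,0,0,5,1],[0,0,0,0,0,0,1],[0,0,0,0,0,0,0.4],[0,0,0,0,0,0,0.4],[0,0,0,0,0,0,0.4],[0,0,0,0,0,0,0.4],[0,0,0,0,0,0,0.4]]' 30
python3 -m handwheel '[[0,0,0,0,0,0,0.4],[0,0,0,0,0,0,0.4],[0,0,0,0,0,-20,0.4],[0,0,0,0,0,-30,0.4],[0,0,0,0,0,-40,0.4],[0,0,0,0,0,-40,0.4],[0,0,0,0,0,-40,0.4],[0,0,0,0,0,-20,0.4],[0,0,0,0,0,0,0.4],[0,0,0,0,0,0,0.4]]' 
python3 -c "from h import *
go(.6205,.223,.2,96)"
```

```text
clock: 18.15
tool_pos: [0.4516, 0.063, 0.0135]
tcp_rot: [3.14, -0.001, 1.135]
contact_force: [-1.2, 0.7, 5.2]
finger_gap: 0.0501
grasp_force: 32.7
clock: 19.15
tool_pos: [0.4503, 0.0628, 0.2018]
tcp_rot: [-3.141, 0.001, 1.135]
contact_force: [-0.1, -0.4, -2.3]
finger_gap: 0.0497
grasp_force: 32.3
at [0.4503 0.0628 0.2018] [-179.9    0.    65. ] shift [217.1  86.7   1.5] turn [ -0.1   0.  -31. ] q [ 0.11  0.15  1.87 -0.    1.12  0.55] F [-0.1 -0.4 -2.3] t 19.15
```

```bash
python3 -m handwheel '[[0,0,-7.75,0,0,0,0.4],[0,0,-7.75,0,0,0,0.4],[0,0,-7.75,0,0,0,0.4],[0,0,-7.75,0,0,0,0.4],[0,0,0,20.2,26.5,0,0.4],[0,0,0,20.2,26.5,0,0.4],[0,0,0,20.2,26.5,0,0.4],[0,0,0,20.2,26.5,0,0.4],[0,0,0,20.2,26.5,0,0.4],[0,0,0,20.2,26.5,0,0.4],[0,0,0,20.2,26.5,0,0.4],[0,0,0,0,0,0,0.4]]' 
python3 -m handwheel '[[0,0,0,0,0,0,0.4],[0,0,0,0,0,0,0.4]]' 
python3 -c "from h import *
go(.6205,.2234,.086,96)"
```

```text
clock: 20.35
tool_pos: [0.6221, 0.2254, 0.1983]
tcp_rot: [-3.138, -0.0, 1.678]
contact_force: [-0.5, -0.5, -3.1]
finger_gap: 0.0494
grasp_force: 32.4
clock: 20.55
tool_pos: [0.6194, 0.2222, 0.2008]
tcp_rot: [-3.138, 0.001, 1.676]
contact_force: [-0.1, -0.7, -1.6]
finger_gap: 0.0497
grasp_force: 32.4
at [0.6194 0.2222 0.2008] [-1.798e+02  1.000e-01  9.600e+01] shift [  1.3   1.7 114.8] turn [-0.2  0.1  0. ] q [ 0.33  0.47  1.4  -0.    1.27  0.22] F [-0.1 -0.7 -1.6] t 20.55
```

```bash
python3 -m handwheel '[[0,0,0,0.5,1,20,0.4],[0,0,0,0,0,25,0.4],[0,0,0,0,0,25,0.4],[0,0,0,0,0,20,0.4],[0,0,0,0,0,14,0.4],[0,0,0,0,0,9,0.4],[0,0,0,0,0,1.5,0.4],[0,0,0,0,0,0,0.4],[0,0,0,0,0,0,0.4],[0,0,0,0,0,0,0.4]]' 
python3 -m handwheel '[[0,0,0,0,0,0,0.6],[0,0,0,0,0,0,0.7],[0,0,0,0,0,0,0.8],[0,0,0,0,0,0,0.8],[0,0,0,0,0,0,0.8]]' 
python3 -m handwheel '[[0,0,0,0,0,-10,0.85],[0,0,0,0,0,-20,0.85],[0,0,0,0,0,-30,0.85],[0,0,0,0,0,-40,1],[0,0,0,0,0,-40,1],[0,0,0,0,0,-20,1],[0,0,0,0,0,0,1],[0,0,0,0,0,0,1]]'
python3 - <<'E'
from h import *
P,C=both()
s=(P[:,2]>.122)&(P[:,2]<.15)&(abs(P[:,1]-.24)<.06)&(abs(P[:,0]-.617)<.02)&(C[:,1]<60)&(C[:,2]>70);q=P[s];print(np.median(q,0),q.min(0),q.max(0),len(q))
print(clip(P,C,.470,-.0525))
go(.470,-.0525,.18,105.5)
E
```

```text
clock: 21.55
tool_pos: [0.6222, 0.2238, 0.0891]
tcp_rot: [3.14, -0.0, 1.676]
contact_force: [-0.1, 0.5, -1.4]
finger_gap: 0.0497
grasp_force: 32.5
clock: 22.05
tool_pos: [0.6217, 0.2237, 0.0882]
tcp_rot: [3.141, 0.0, 1.676]
contact_force: [-0.4, -0.8, -0.2]
finger_gap: 0.0681
grasp_force: 0.0
clock: 22.85
tool_pos: [0.6214, 0.2236, 0.2483]
tcp_rot: [3.141, 0.0, 1.676]
contact_force: [-0.6, 0.0, -0.5]
finger_gap: 0.0853
grasp_force: 0.0
[0.62078594 0.24348627 0.1297434 ] [0.59749376 0.19670077 0.12214299] [0.63681254 0.29912205 0.13529115] 428
{'top': array([ 0.4693, -0.0513]), 'topmed': array([ 0.4745, -0.051 ]), 'feet': array([ 0.4691, -0.0536]), 'ang': np.float64(-163.0), 'rect': array([473.3, -60.7, 120.7,  56.5]), 'n': (232, 80, 172)}
at [0.6208 0.2234 0.2464] [-179.8    0.    96. ] shift [-258.4 -178.8   67.2] turn [-0.2  0.  -9.5] q [ 0.33  0.45  1.32 -0.    1.37  0.22] F [ 0.6  1.3 -0.5] t 22.95
```

```bash
python3 -m handwheel '[[0,0,0,-25.9,-18,0,1],[0,0,0,-25.9,-18,0,1],[0,0,0,-25.9,-18,0,1],[0,0,0,-25.9,-18,0,1],[0,0,0,-25.9,-18,0,1],[0,0,0,-25.9,-18,0,1],[0,0,0,-25.9,-18,10,1],[0,0,0,-25.9,-18,25,1],[0,0,0,-25.9,-18,30,1],[0,0,0,-25.9,-18,30,1],[0,0,-5,0,0,10,1],[0,0,-5,0,0,0,1]]' 
python3 -m handwheel '[[0,0,0,0,0,0,1],[0,0,0,0,0,0,1]]' 
python3 -c "from h import *
go(.4695,-.0525,.012,106)"
```

```text
clock: 24.15
tool_pos: [0.4668, -0.0534, 0.1399]
tcp_rot: [-3.135, -0.003, 1.852]
contact_force: [0.6, -0.1, 0.6]
finger_gap: 0.0855
grasp_force: 0.0
clock: 24.35
tool_pos: [0.4695, -0.0528, 0.1424]
tcp_rot: [-3.14, -0.001, 1.849]
contact_force: [0.9, -0.1, 0.1]
finger_gap: 0.0855
grasp_force: 0.0
at [ 0.4695 -0.0528  0.1424] [-179.9   -0.   105.9] shift [  0.2   0.3 130.4] turn [-0.1 -0.  -0.1] q [-0.14  0.24  1.92 -0.    0.98 -0.41] F [ 0.9 -0.1  0.1] t 24.35
```

```bash
python3 -m handwheel '[[0,0,0,0,0,30,1],[0,0,0,0,0,35,1],[0,0,0,0,0,30,1],[0,0,0,0,0,20,1],[0,0,0,0,0,10,1],[0,0,0,0,0,4,1],[0,0,0,0,0,0,1],[0,0,0,0,0,0,0.4],[0,0,0,0,0,0,0.4],[0,0,0,0,0,0,0.4],[0,0,0,0,0,0,0.4],[0,0,0,0,0,0,0.4]]' 30
python3 -m handwheel '[[0,0,0,0,0,0,0.4],[0,0,0,0,0,0,0.4],[0,0,0,0,0,-20,0.4],[0,0,0,0,0,-30,0.4],[0,0,0,0,0,-40,0.4],[0,0,0,0,0,-40,0.4],[0,0,0,0,0,-40,0.4],[0,0,0,0,0,-20,0.4],[0,0,5,0,0,0,0.4],[0,0,5,0,0,0,0.4],[0,0,0,0,0,0,0.4],[0,0,0,0,0,0,0.4]]' 
python3 -c "from h import *
go(.6245,.187,.2,96)"
```

```text
clock: 25.55
tool_pos: [0.4702, -0.053, 0.015]
tcp_rot: [3.141, 0.001, 1.851]
contact_force: [-2.2, -0.5, 6.2]
finger_gap: 0.0493
grasp_force: 32.8
clock: 26.75
tool_pos: [0.4695, -0.0528, 0.2038]
tcp_rot: [-3.141, -0.0, 1.678]
contact_force: [0.9, 0.3, -2.0]
finger_gap: 0.05
grasp_force: 32.5
at [ 0.4695 -0.0528  0.2038] [-180.    -0.    96.1] shift [221.8 179.8   3.7] turn [-0.  -0.   0.1] q [-0.14  0.18  1.83 -0.    1.13 -0.24] F [ 0.9  0.3 -2. ] t 26.75
```

```bash
python3 -m handwheel '[[0,0,0,24.6,20,0,0.4],[0,0,0,24.6,20,0,0.4],[0,0,0,24.6,20,0,0.4],[0,0,0,24.6,20,0,0.4],[0,0,0,24.6,20,0,0.4],[0,0,0,24.6,20,0,0.4],[0,0,0,24.6,20,0,0.4],[0,0,0,24.6,20,0,0.4],[0,0,0,24.6,20,0,0.4],[0,0,0,0,0,0,0.4],[0,0,0,0,0,0,0.4],[0,0,0,0,0,0,0.4]]' 
python3 -c "from h import *
go(.6243,.1866,.086,96)"
```

```text
clock: 27.95
tool_pos: [0.6249, 0.1855, 0.2036]
tcp_rot: [-3.14, 0.001, 1.676]
contact_force: [0.1, 0.5, -2.1]
finger_gap: 0.0493
grasp_force: 32.5
at [0.6249 0.1855 0.2036] [-179.9    0.    96. ] shift [  1.3  -0.3 117.6] turn [-0.1  0.   0. ] q [ 0.27  0.46  1.42 -0.    1.27  0.17] F [ 0.1  0.5 -2.1] t 27.95
```

```bash
python3 -m handwheel '[[0,0,0,0.5,0,20,0.4],[0,0,0,0,0,25,0.4],[0,0,0,0,0,25,0.4],[0,0,0,0,0,22,0.4],[0,0,0,0,0,14,0.4],[0,0,0,0,0,7,0.4],[0,0,0,0,0,2,0.4],[0,0,0,0,0,0,0.4],[0,0,0,0,0,0,0.4],[0,0,0,0,0,0,0.4]]' 
python3 -m handwheel '[[0,0,0,0,0,0,0.6],[0,0,0,0,0,0,0.7],[0,0,0,0,0,0,0.8],[0,0,0,0,0,0,0.8],[0,0,0,0,0,0,0.8]]' 
python3 -m handwheel '[[0,0,0,0,0,-10,0.85],[0,0,0,0,0,-20,0.85],[0,0,0,0,0,-30,0.85],[0,0,0,0,0,-40,1],[0,0,0,0,0,-40,1],[0,0,0,0,0,-20,1],[0,0,0,0,-30,0,0],[0,0,0,0,-40,0,0],[0,0,0,0,-40,0,0],[0,0,0,0,0,0,0]]'
python3 - <<'E'
from h import *
P,C=both()
s=(P[:,2]>.122)&(P[:,2]<.15)&(abs(P[:,1]-.23)<.06)&(abs(P[:,0]-.62)<.02)&(C[:,1]<60)&(C[:,2]>70);q=P[s]
print(np.histogram(q[:,1],np.arange(.16,.30,.01)),np.median(q[:,2]))
cv2.imwrite('pics/s4.png',load('scene')['pixels'][220:400,320:500,::-1].repeat(3,0).repeat(3,1))
go(.489,.3275,.12,96)
E
```

```text
clock: 28.95
tool_pos: [0.6261, 0.1869, 0.0901]
tcp_rot: [3.14, -0.0, 1.676]
contact_force: [0.4, -0.4, -2.4]
finger_gap: 0.0498
grasp_force: 32.5
clock: 29.45
tool_pos: [0.6256, 0.1868, 0.0892]
tcp_rot: [3.141, 0.0, 1.676]
contact_force: [0.6, 1.1, -0.2]
finger_gap: 0.0686
grasp_force: 0.0
clock: 30.45
tool_pos: [0.5112, 0.1744, 0.2499]
tcp_rot: [-3.138, 0.0, 1.677]
contact_force: [1.4, -0.2, 0.0]
finger_gap: 0.0282
grasp_force: 0.0
(array([ 0, 64, 63, 68, 35, 74, 77, 61, 42, 84, 80, 30,  3]), array([0.16, 0.17, 0.18, 0.19, 0.2 , 0.21, 0.22, 0.23, 0.24, 0.25, 0.26,
       0.27, 0.28, 0.29])) 0.1296146909918402
at [0.516  0.1753 0.2504] [179.9  -0.   96.1] shift [154.2 -11.1 130.4] turn [ 0.1 -0.   0.1] q [ 0.31  0.26  1.6  -0.    1.28  0.2 ] F [ 0.7 -1.3  0.8] t 30.55
```

View pics/s4.png

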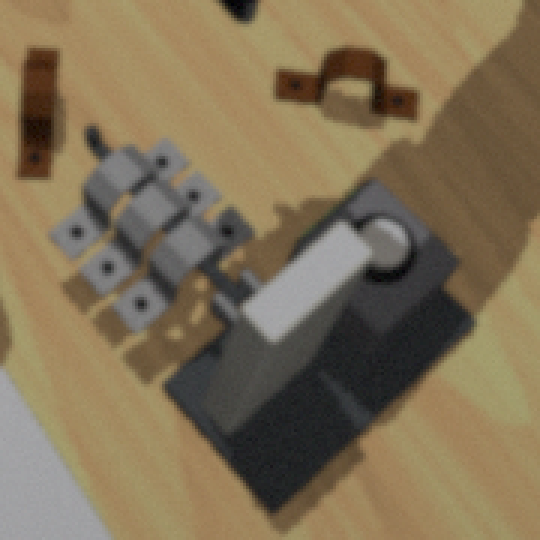

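All three clips hang on the hook at crop px (120,170), (150,208), (185,248). Now the button (385,243).

```bash
python3 -m handwheel '[[0,0,0,25.7,-4.5,0,0],[0,0,0,25.7,-4.5,0,0],[0,0,0,25.7,-4.5,0,0],[0,0,0,25.7,-1,0,0],[0,0,0,25.7,-1,0,0],[0,0,0,25.7,0,0,0],[0,0,0,0,0,30,0],[0,0,0,0,0,40,0],[0,0,0,0,0,40,0],[0,0,0,0,0,20,0],[0,0,0,0,0,0,0],[0,0,0,0,0,0,0]]' 
python3 -c "from h import *
go(.489,.3275,.0975,96)"
```

```text
clock: 31.75
tool_pos: [0.486, 0.3276, 0.1195]
tcp_rot: [3.14, -0.0, 1.676]
contact_force: [0.2, -0.1, 0.5]
finger_gap: 0.0002
grasp_force: 0.0
at [0.486  0.3276 0.1195] [179.9  -0.   96. ] shift [-0.4  2.9 22.1] turn [ 0.1 -0.   0. ] q [ 0.57  0.43  1.7  -0.    1.01  0.47] F [ 0.2 -0.1  0.5] t 31.75
```

```bash
python3 -m handwheel '[[0,0,0,0,2,10,0],[0,0,0,0,0,7,0],[0,0,0,0,0,3,0],[0,0,0,0,0,2,0],[0,0,0,0,0,2,0],[0,0,0,0,0,2,0],[0,0,0,0,0,0,0],[0,0,0,0,0,0,0]]'
```

```text
clock: 32.55
tool_pos: [0.4865, 0.3271, 0.0934]
tcp_rot: [3.141, 0.0, 1.676]
contact_force: [-1.7, -0.6, 4.0]
finger_gap: -0.0
grasp_force: 1.7
```

```bash
python3 -m handwheel '[[0,0,0,0,0,1.5,0],[0,0,0,0,0,0,0],[0,0,0,0,0,1,0],[0,0,0,0,0,0,0],[0,0,0,0,0,0,0],[0,0,0,0,0,0,0]]'
```

```text
clock: 33.15
tool_pos: [0.4865, 0.3271, 0.091]
tcp_rot: [3.141, -0.0, 1.676]
contact_force: [-1.7, -1.7, 6.7]
finger_gap: 0.0
grasp_force: 3.3
```

```bash
python3 -m handwheel '[[0,0,0,0,0,-10,0],[0,0,0,0,0,-25,0],[0,0,0,0,0,-40,0],[0,0,0,0,0,-40,0.3],[0,0,0,0,0,-40,0.5],[0,0,0,0,0,0,1],[0,0,0,-30,0,0,1],[0,0,0,-30,0,0,1],[0,0,0,-30,0,0,1],[0,0,0,-30,0,0,1],[0,0,0,0,0,0,1],[0,0,0,0,0,0,1]]' 
python3 - <<'E'
from h import *
P,C=both()
s=(P[:,2]>.122)&(P[:,2]<.15)&(abs(P[:,1]-.23)<.06)&(abs(P[:,0]-.62)<.02)&(C[:,1]<60)&(C[:,2]>70);q=P[s]
print(np.histogram(q[:,1],np.arange(.16,.30,.005)),np.median(q[:,2]))
for n in('scene','side'):
    Q,D=both(False,(n,))
    s=(Q[:,2]>.012)&(Q[:,2]<.03)&(np.hypot(Q[:,0]-.519,Q[:,1]+.29)<.14)&(D[:,1]<110)
    rc=cv2.minAreaRect((Q[s][:,:2]*1000).astype(np.float32));print(n,'tray',rc,s.sum())
go(.6256,.187,.2,96)
E
```

```text
clock: 34.35
tool_pos: [0.4992, 0.2076, 0.2452]
tcp_rot: [-3.141, -0.0, 1.675]
contact_force: [-0.2, -0.5, 0.1]
finger_gap: 0.0853
grasp_force: 0.0
(array([ 0,  0, 22, 41, 36, 33, 30, 32, 16, 17, 32, 39, 35, 42, 37, 23,  6,
       39, 40, 36, 39, 40, 32,  0,  1,  1,  0]), array([0.16 , 0.165, 0.17 , 0.175, 0.18 , 0.185, 0.19 , 0.195, 0.2  ,
       0.205, 0.21 , 0.215, 0.22 , 0.225, 0.23 , 0.235, 0.24 , 0.245,
       0.25 , 0.255, 0.26 , 0.265, 0.27 , 0.275, 0.28 , 0.285, 0.29 ,
       0.295])) 0.12956492437000855
scene tray ((519.8407592773438, -290.10369873046875), (208.23992919921875, 140.79541015625), 80.22494506835938) 976
side tray ((521.0279541015625, -287.49530029296875), (208.8374786376953, 140.0834197998047), 80.2885513305664) 220
at [0.4991 0.2085 0.2453] [-180.    -0.    96.1] shift [-34.8 123.5  45.2] turn [-0.  -0.   0.1] q [0.37 0.26 1.62 0.   1.27 0.27] F [0.6 0.2 0.2] t 34.45
```

```bash
python3 -m handwheel '[[0,0,0,-7,24.7,0,1],[0,0,0,-7,24.7,0,1],[0,0,0,-7,24.7,0,1],[0,0,0,-7,24.7,0,1],[0,0,0,-7,24.7,0,1],[0,0,0,0,0,0,1],[0,0,0,0,0,0,1],[0,0,0,0,0,25,1],[0,0,0,0,0,35,1],[0,0,0,0,0,20,1],[0,0,0,0,0,0,1],[0,0,0,0,0,0,1]]' 
python3 -c "from h import *
go(.6257,.187,.088,96)"
```

```text
clock: 35.65
tool_pos: [0.6253, 0.1867, 0.1663]
tcp_rot: [3.141, -0.0, 1.677]
contact_force: [0.2, 0.6, 0.4]
finger_gap: 0.0854
grasp_force: 0.0
at [0.6253 0.1867 0.1663] [180.   -0.   96.1] shift [ 0.2  0.4 78.3] turn [ 0.  -0.   0.1] q [0.27 0.48 1.47 0.   1.19 0.17] F [0.2 0.6 0.4] t 35.65
```

```bash
python3 -m handwheel '[[0,0,0,0,0,25,1],[0,0,0,0,0,25,1],[0,0,0,0,0,17,1],[0,0,0,0,0,9,1],[0,0,0,0,0,2,1],[0,0,0,0,0,0,1],[0,0,0,0,0,0,0.4],[0,0,0,0,0,0,0.4],[0,0,0,0,0,0,0.4],[0,0,0,0,0,0,0.4],[0,0,0,0,0,0,0.4],[0,0,0,0,0,0,0.4]]' 30
python3 -m handwheel '[[0,0,0,0,0,0,0.4],[0,0,0,0,0,-10,0.4],[0,0,0,0,0,-20,0.4],[0,0,0,0,0,-25,0.4],[0,0,0,0,0,-30,0.4],[0,0,0,0,0,-30,0.4],[0,0,0,0,0,-10,0.4],[0,0,0,0,0,0,0.4],[0,0,0,0,0,0,0.4]]' 
python3 -c "from h import *
go(.5328,-.2166,.2,80.25)"
```

```text
clock: 36.85
tool_pos: [0.6259, 0.186, 0.0886]
tcp_rot: [3.14, -0.0, 1.676]
contact_force: [-0.9, -0.0, 5.6]
finger_gap: 0.0491
grasp_force: 36.4
clock: 37.75
tool_pos: [0.6248, 0.1857, 0.2109]
tcp_rot: [-3.139, 0.001, 1.676]
contact_force: [0.7, 0.6, -2.7]
finger_gap: 0.0494
grasp_force: 35.6
at [0.6248 0.1857 0.2109] [-179.8    0.    96. ] shift [-390.4 -133.7   11.5] turn [-0.2  0.1 15.8] q [ 0.27  0.45  1.4  -0.    1.29  0.17] F [ 0.7  0.6 -2.7] t 37.75
```

```bash
cat >> h.py <<'E'
def tray(x=.5203,y=-.289):
    P,C=both(True,('scene',))
    s=(P[:,2]>.012)&(P[:,2]<.03)&(np.hypot(P[:,0]-x,P[:,1]-y)<.16)&(C[:,1]<110)
    rc=cv2.minAreaRect((P[s][:,:2]*1000).astype(np.float32));print('tray',np.round(rc[0]+rc[1]+(rc[2],),1),s.sum())
E
python3 -m handwheel '[[0,0,0,-16,-5.5,0,0.4],[0,0,0,-32,-11,0,0.4],[0,0,0,-32,-11,0,0.4],[0,0,0,-32,-11,0,0.4],[0,0,0,0,0,0,0.4],[0,0,0,0,0,0,0.4]]'
python3 -c "from h import *
tray()
go(.5328,-.2166,.2,80.25)"
```

```text
clock: 38.35
tool_pos: [0.5982, 0.0691, 0.2115]
tcp_rot: [-3.139, -0.0, 1.674]
contact_force: [-0.0, 0.0, -1.3]
finger_gap: 0.0495
grasp_force: 35.5
tray [ 519.6 -289.6  206.3  141.1   79.9] 929
at [0.5986 0.07   0.2117] [-179.9   -0.    96. ] shift [-278.2  -95.2   11.8] turn [-0.1  0.  15.7] q [ 0.1   0.38  1.53  0.    1.24 -0.01] F [-0.2  2.  -2.4] t 38.4
```

```bash
python3 -m handwheel '[[0,0,0,-30.9,-10.6,0,0.4],[0,0,0,-30.9,-10.6,0,0.4],[0,0,0,-30.9,-10.6,0,0.4],[0,0,0,-30.9,-10.6,0,0.4],[0,0,0,-30.9,-10.6,0,0.4],[0,0,0,-30.9,-10.6,0,0.4],[0,0,0,-30.9,-10.6,0,0.4],[0,0,0,-30.9,-10.6,0,0.4],[0,0,0,-30.9,-10.6,0,0.4],[0,0,7.9,0,0,30,0.4],[0,0,7.9,0,0,40,0.4],[0,0,0,0,0,40,0.4]]'
python3 -m handwheel '[[0,0,0,0,0,30,0.4],[0,0,0,0,0,0,0.4],[0,0,0,0,0,0,0.4]]'
python3 - <<'E'
from h import *
go(.5328,-.2166,.021,80.1)
im=grab('wrist');cv2.imwrite('pics/w2.png',im['pixels'][...,::-1])
E
```

```text
clock: 39.6
tool_pos: [0.534, -0.2158, 0.1014]
tcp_rot: [3.14, 0.0, 1.399]
contact_force: [0.9, 0.3, -2.9]
finger_gap: 0.0493
grasp_force: 35.5
clock: 39.9
tool_pos: [0.5341, -0.2157, 0.0727]
tcp_rot: [-3.141, -0.0, 1.401]
contact_force: [-0.0, -0.9, -1.5]
finger_gap: 0.0496
grasp_force: 35.4
at [ 0.5341 -0.2157  0.0727] [-180.    -0.    80.3] shift [-1.1 -1.1 51.7] turn [-0.  -0.   0.2] q [-0.4   0.46  1.78  0.    0.9  -0.23] F [-0.  -0.9 -1.5] t 39.9
```

View pics/w2.png

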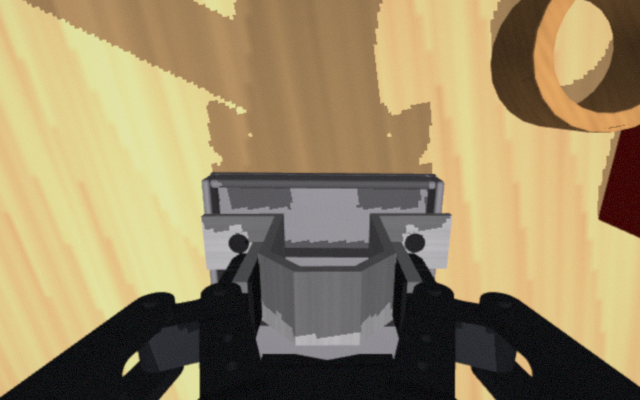

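Wrist view: clip feet span cols 203–450 against tray walls 203–443, i.e. centred within ~1.5 mm, above the end bay (rows 183–245). Lower.

```bash
python3 -m handwheel '[[0,0,0.2,-1,-1,15,0.4],[0,0,0,0,0,12,0.4],[0,0,0,0,0,9,0.4],[0,0,0,0,0,6,0.4],[0,0,0,0,0,4,0.4],[0,0,0,0,0,2,0.4],[0,0,0,0,0,0,0.4],[0,0,0,0,0,0,0.4]]'
```

```text
clock: 40.75
tool_pos: [0.5326, -0.217, 0.0249]
tcp_rot: [3.141, 0.0, 1.397]
contact_force: [0.1, 0.3, -2.2]
finger_gap: 0.0495
grasp_force: 35.6
```

```bash
python3 -m handwheel '[[0,0,0,0,0,1,0.4],[0,0,0,0,0,1,0.4],[0,0,0,0,0,0,0.4],[0,0,0,0,0,0,0.4]]'
python3 -m handwheel '[[0,0,0,0,0,0,0.55],[0,0,0,0,0,0,0.6],[0,0,0,0,0,0,0.65],[0,0,0,0,0,0,0.65],[0,0,0,0,0,0,0.65],[0,0,0,0,0,-10,0.65],[0,0,0,0,0,-20,0.65],[0,0,0,0,0,-40,0.8],[0,0,0,0,0,-40,1],[0,0,0,0,0,-40,1],[0,0,0,0,0,-40,1],[0,0,0,0,0,0,1]]'
python3 -c "from h import *
go(.6213,.2237,.2,96)"
```

```text
clock: 41.15
tool_pos: [0.5326, -0.2171, 0.024]
tcp_rot: [3.14, 0.0, 1.397]
contact_force: [-3.0, 0.9, 5.2]
finger_gap: 0.0493
grasp_force: 36.5
clock: 42.35
tool_pos: [0.5353, -0.2182, 0.2198]
tcp_rot: [3.128, 0.003, 1.397]
contact_force: [0.6, -0.5, -0.3]
finger_gap: 0.0849
grasp_force: 0.0
at [ 0.5353 -0.2182  0.2198] [179.2   0.2  80. ] shift [450.1   8.   18.4] turn [  0.7   0.3 -16. ] q [-0.41  0.33  1.59 -0.    1.22 -0.23] F [ 0.6 -0.5 -0.3] t 42.35
```

```bash
python3 -m handwheel '[[0,0,-8,0,0,0,1],[0,0,-8,0,0,0,1],[0,0,0,0,0,0,1]]'
python3 -m handwheel '[[0,0,0,35.75,11.2,0,1],[0,0,0,35.75,11.2,0,1],[0,0,0,35.75,11.2,0,1],[0,0,0,35.75,11.2,0,1],[0,0,0,35.75,11.2,0,1],[0,0,0,35.75,11.2,0,1],[0,0,0,35.75,11.2,0,1],[0,0,0,35.75,11.2,0,1],[0,0,0,35.75,11.2,0,1],[0,0,0,35.75,11.2,0,1],[0,0,0,35.75,11.2,0,1],[0,0,0,35.75,11.2,0,1]]'
python3 -m handwheel '[[0,0,0,0,0,0,1],[0,0,0,0,0,0,1]]'
python3 - <<'E'
from h import *
go(.6217,.2237,.087,96)
tray();P,C=both(False,('scene',))
s=(P[:,2]>.055)&(P[:,2]<.08)&(np.hypot(P[:,0]-.5328,P[:,1]+.2166)<.05);print('clip in tray top',P[s].min(0),P[s].max(0))
s=(P[:,2]>.122)&(P[:,2]<.145)&(abs(P[:,1]-.23)<.06)&(abs(P[:,0]-.62)<.02)&(C[:,1]<60)&(C[:,2]>70);q=P[s]
print(np.histogram(q[:,1],np.arange(.16,.30,.01))[0])
cv2.imwrite('pics/s5.png',load('scene')['pixels'][100:400,240:460,::-1].repeat(2,0).repeat(2,1))
E
```

```text
clock: 42.65
tool_pos: [0.5319, -0.2167, 0.2124]
tcp_rot: [-3.141, -0.0, 1.676]
contact_force: [-0.6, -0.4, 0.5]
finger_gap: 0.0853
grasp_force: 0.0
clock: 43.85
tool_pos: [0.6207, 0.2253, 0.2121]
tcp_rot: [-3.141, 0.0, 1.673]
contact_force: [1.6, -0.0, -0.5]
finger_gap: 0.0856
grasp_force: 0.0
clock: 44.05
tool_pos: [0.6205, 0.2243, 0.2118]
tcp_rot: [-3.14, 0.001, 1.676]
contact_force: [-0.2, 0.5, -0.5]
finger_gap: 0.0857
grasp_force: 0.0
at [0.6205 0.2243 0.2118] [-1.799e+02  1.000e-01  9.600e+01] shift [ -0.6   1.4 124.8] turn [-0.1  0.1  0. ] q [ 0.33  0.47  1.38 -0.    1.29  0.23] F [-0.2  0.5 -0.5] t 44.05
tray [ 520.1 -289.2  208.3  141.1   79.7] 997
clip in tray top [ 0.51072451 -0.23292352  0.05530107] [ 0.55907235 -0.19742793  0.07074641]
[ 0  0  0  0 12 73 79 63 45 74 66 13  0]
```

View pics/s5.png

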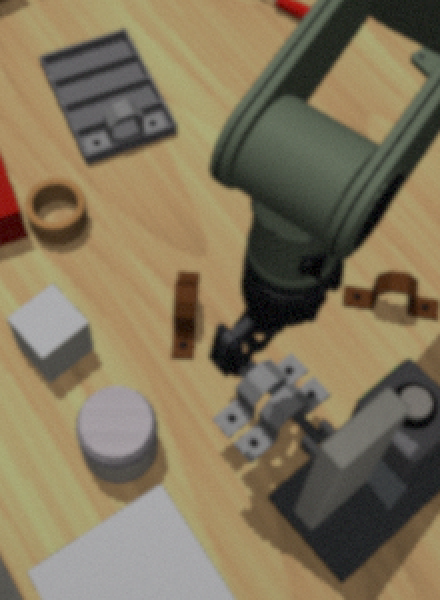

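Clip B lies in the tray's front bay (crop px (122,120)); two remain on the hook (265,380), (285,405). Take C.

```bash
python3 -m handwheel '[[0,0,0,-0.5,1,25,1],[0,0,0,0,0,30,1],[0,0,0,0,0,30,1],[0,0,0,0,0,22,1],[0,0,0,0,0,12,1],[0,0,0,0,0,5,1],[0,0,0,0,0,0,1],[0,0,0,0,0,0,0.4],[0,0,0,0,0,0,0.4],[0,0,0,0,0,0,0.4],[0,0,0,0,0,0,0.4],[0,0,0,0,0,0,0.4]]' 30
python3 -m handwheel '[[0,0,0,0,0,0,0.4],[0,0,0,0,0,0,0.4],[0,0,0,0,0,-10,0.4],[0,0,0,0,0,-20,0.4],[0,0,0,0,0,-25,0.4],[0,0,0,0,0,-30,0.4],[0,0,0,0,0,-30,0.4],[0,0,0,0,0,-10,0.4],[0,0,0,0,0,0,0.4],[0,0,0,0,0,0,0.4]]' 
python3 -c "from h import *
go(.5244,-.2650,.2,80)"
```

```text
clock: 45.3
tool_pos: [0.6224, 0.2236, 0.0898]
tcp_rot: [3.14, -0.0, 1.676]
contact_force: [-1.6, -1.6, 5.8]
finger_gap: 0.0496
grasp_force: 36.2
clock: 46.3
tool_pos: [0.6211, 0.2232, 0.2119]
tcp_rot: [-3.139, 0.001, 1.676]
contact_force: [-0.9, 0.5, -2.6]
finger_gap: 0.0497
grasp_force: 35.5
at [0.6211 0.2232 0.2119] [-179.8    0.    96. ] shift [-475.4 -147.4   12.6] turn [-0.2  0.1 16. ] q [ 0.33  0.47  1.38 -0.    1.3   0.22] F [-0.9  0.5 -2.6] t 46.3
```

```bash
python3 -m handwheel '[[0,0,0,-34,-10.5,0,0.4],[0,0,0,-34,-10.5,0,0.4],[0,0,0,-34,-10.5,0,0.4],[0,0,0,-34,-10.5,0,0.4],[0,0,0,-34,-10.5,0,0.4],[0,0,0,-34,-10.5,0,0.4],[0,0,0,-34,-10.5,0,0.4],[0,0,0,-34,-10.5,0,0.4],[0,0,0,-34,-10.5,0,0.4],[0,0,0,-34,-10.5,0,0.4],[0,0,0,-34,-10.5,0,0.4],[0,0,0,-34,-10.5,0,0.4]]'
python3 -m handwheel '[[0,0,0,-34,-10.5,0,0.4],[0,0,0,-34,-10.5,0,0.4],[0,0,8,0,0,30,0.4],[0,0,8,0,0,30,0.4],[0,0,0,0,0,30,0.4],[0,0,0,0,0,20,0.4],[0,0,0,0,0,10,0.4],[0,0,0,0,0,0,0.4],[0,0,0,0,0,0,0.4]]'
python3 -c "from h import *
go(.5244,-.2650,.0255,80)"
```

```text
clock: 47.5
tool_pos: [0.538, -0.1965, 0.2113]
tcp_rot: [-3.138, -0.002, 1.676]
contact_force: [1.0, -0.4, -2.3]
finger_gap: 0.0497
grasp_force: 35.4
clock: 48.4
tool_pos: [0.526, -0.2654, 0.0938]
tcp_rot: [3.141, 0.0, 1.397]
contact_force: [0.1, -0.5, -1.4]
finger_gap: 0.0496
grasp_force: 35.3
at [ 0.526  -0.2654  0.0938] [180.   0.  80.] shift [ 0.2 -1.7 68.3] turn [0. 0. 0.] q [-0.49  0.46  1.72 -0.    0.96 -0.31] F [ 0.1 -0.5 -1.4] t 48.4
```

```bash
python3 -m handwheel '[[0,0,0,0,-1.5,20,0.4],[0,0,0,0,0,18,0.4],[0,0,0,0,0,12,0.4],[0,0,0,0,0,8,0.4],[0,0,0,0,0,5,0.4],[0,0,0,0,0,3,0.4],[0,0,0,0,0,1,0.4],[0,0,0,0,0,0,0.4],[0,0,0,0,0,0,0.4]]'
```

```text
clock: 49.3
tool_pos: [0.5246, -0.2653, 0.0271]
tcp_rot: [3.141, 0.0, 1.397]
contact_force: [0.8, 0.7, -1.8]
finger_gap: 0.0494
grasp_force: 35.4
```

```bash
python3 -m handwheel '[[0,0,0,0,0,1,0.4],[0,0,0,0,0,1,0.4],[0,0,0,0,0,0.5,0.4],[0,0,0,0,0,0,0.4]]'
python3 -m handwheel '[[0,0,0,0,0,0,0.55],[0,0,0,0,0,0,0.6],[0,0,0,0,0,0,0.65],[0,0,0,0,0,0,0.65],[0,0,0,0,0,0,0.65],[0,0,0,0,0,-10,0.65],[0,0,0,0,0,-20,0.65],[0,0,0,0,0,-40,0.8],[0,0,0,0,0,-40,1],[0,0,0,0,0,-40,1],[0,0,0,0,0,-40,1],[0,0,0,0,0,0,1]]'
python3 -m handwheel '[[0,0,-8,0,0,0,1],[0,0,-8,0,0,0,1],[0,0,0,0,0,0,1]]'
python3 -c "from h import *
go(.6178,.2600,.2,96)"
```

```text
clock: 49.7
tool_pos: [0.5245, -0.2652, 0.0252]
tcp_rot: [3.141, 0.0, 1.397]
contact_force: [-0.1, 0.9, 5.2]
finger_gap: 0.049
grasp_force: 36.1
clock: 50.9
tool_pos: [0.5272, -0.2666, 0.2214]
tcp_rot: [3.129, 0.004, 1.397]
contact_force: [0.1, -0.7, 0.3]
finger_gap: 0.0852
grasp_force: 0.0
clock: 51.2
tool_pos: [0.5239, -0.2649, 0.2139]
tcp_rot: [-3.141, -0.0, 1.676]
contact_force: [-1.0, 0.4, -0.4]
finger_gap: 0.0851
grasp_force: 0.0
at [ 0.5239 -0.2649  0.2139] [-180.   -0.   96.] shift [512.2 148.4  14. ] turn [-0. -0.  0.] q [-0.49  0.35  1.56 -0.    1.23 -0.59] F [-1.   0.4 -0.4] t 51.2
```

```bash
python3 -m handwheel '[[0,0,0,34.1,9.9,0,1],[0,0,0,34.1,9.9,0,1],[0,0,0,34.1,9.9,0,1],[0,0,0,34.1,9.9,0,1],[0,0,0,34.1,9.9,0,1],[0,0,0,34.1,9.9,0,1],[0,0,0,34.1,9.9,0,1],[0,0,0,34.1,9.9,0,1],[0,0,0,34.1,9.9,0,1],[0,0,0,34.1,9.9,0,1],[0,0,0,34.1,9.9,0,1],[0,0,0,34.1,9.9,0,1]]'
python3 -m handwheel '[[0,0,0,34.1,9.9,0,1],[0,0,0,34.1,9.9,0,1],[0,0,0,34.1,9.9,0,1],[0,0,0,0,0,0,1],[0,0,0,0,0,0,1],[0,0,0,0,0,0,1]]'
python3 - <<'E'
from h import *
go(.6178,.26,.0875,96)
tray();P,C=both(False,('scene',))
for c in((.5328,-.2166),(.5244,-.265)):
    s=(P[:,2]>.055)&(P[:,2]<.08)&(np.hypot(P[:,0]-c[0],P[:,1]-c[1])<.035);print('clip top',P[s].min(0),P[s].max(0))
s=(P[:,2]>.122)&(P[:,2]<.145)&(abs(P[:,1]-.23)<.06)&(abs(P[:,0]-.62)<.02)&(C[:,1]<60)&(C[:,2]>70);q=P[s]
print(np.histogram(q[:,1],np.arange(.16,.30,.01))[0])
E
```

```text
clock: 52.4
tool_pos: [0.5993, 0.1557, 0.2137]
tcp_rot: [-3.141, 0.0, 1.673]
contact_force: [0.9, -0.2, -0.1]
finger_gap: 0.0854
grasp_force: 0.0
clock: 53.0
tool_pos: [0.6179, 0.2582, 0.2138]
tcp_rot: [-3.141, 0.001, 1.674]
contact_force: [-0.9, 0.2, -0.9]
finger_gap: 0.0854
grasp_force: 0.0
at [0.6179 0.2582 0.2138] [-180.     0.    95.9] shift [  1.9   0.2 126.3] turn [-0.   0.  -0.1] q [ 0.38  0.48  1.35 -0.    1.31  0.28] F [-0.9  0.2 -0.9] t 53.0
tray [ 519.5 -289.3  206.1  141.4   80. ] 981
clip top [ 0.50999437 -0.25121025  0.05522839] [ 0.55745475 -0.19871326  0.071675  ]
clip top [ 0.50220035 -0.28118803  0.05510864] [ 0.55291657 -0.24872972  0.06976507]
[ 0  1  0  0  0  0  0  0 41 80 79 31  2]
```

```bash
python3 -m handwheel '[[0,0,0,1.5,0,25,1],[0,0,0,0,0,30,1],[0,0,0,0,0,30,1],[0,0,0,0,0,22,1],[0,0,0,0,0,13,1],[0,0,0,0,0,5,1],[0,0,0,0,0,0,1],[0,0,0,0,0,0,0.4],[0,0,0,0,0,0,0.4],[0,0,0,0,0,0,0.4],[0,0,0,0,0,0,0.4],[0,0,0,0,0,0,0.4]]' 30
python3 -m handwheel '[[0,0,0,0,0,0,0.4],[0,0,0,0,0,0,0.4],[0,0,0,0,0,-10,0.4],[0,0,0,0,0,-20,0.4],[0,0,0,0,0,-25,0.4],[0,0,0,0,0,-30,0.4],[0,0,0,0,0,-30,0.4],[0,0,0,0,0,-10,0.4],[0,0,0,0,0,0,0.4],[0,0,0,0,0,0,0.4]]' 
python3 -c "from h import *
go(.5159,-.3133,.2,80)"
```

```text
clock: 54.25
tool_pos: [0.6184, 0.2609, 0.0904]
tcp_rot: [3.14, -0.0, 1.676]
contact_force: [-1.5, -0.9, 6.2]
finger_gap: 0.05
grasp_force: 33.6
clock: 55.25
tool_pos: [0.6173, 0.2604, 0.2124]
tcp_rot: [-3.139, 0.001, 1.676]
contact_force: [0.0, 0.5, -2.0]
finger_gap: 0.0493
grasp_force: 32.7
at [0.6173 0.2604 0.2124] [-1.798e+02  1.000e-01  9.600e+01] shift [-559.8 -161.1   13.3] turn [-0.2  0.1 16. ] q [ 0.38  0.48  1.35 -0.    1.31  0.28] F [ 0.   0.5 -2. ] t 55.25
```

```bash
python3 -m handwheel '[[0,0,0,-35,-10.1,0,0.4],[0,0,0,-35,-10.1,0,0.4],[0,0,0,-35,-10.1,0,0.4],[0,0,0,-35,-10.1,0,0.4],[0,0,0,-35,-10.1,0,0.4],[0,0,0,-35,-10.1,0,0.4],[0,0,0,-35,-10.1,0,0.4],[0,0,0,-35,-10.1,0,0.4],[0,0,0,-35,-10.1,0,0.4],[0,0,0,-35,-10.1,0,0.4],[0,0,0,-35,-10.1,0,0.4],[0,0,0,-35,-10.1,0,0.4]]'
python3 -m handwheel '[[0,0,0,-35,-10.1,0,0.4],[0,0,0,-35,-10.1,0,0.4],[0,0,0,-35,-10.1,0,0.4],[0,0,0,-35,-10.1,0,0.4],[0,0,8,0,0,30,0.4],[0,0,8,0,0,30,0.4],[0,0,0,0,0,30,0.4],[0,0,0,0,0,20,0.4],[0,0,0,0,0,10,0.4],[0,0,0,0,0,0,0.4],[0,0,0,0,0,0,0.4]]'
python3 -c "from h import *
go(.5159,-.3133,.0265,80)"
```

```text
clock: 56.45
tool_pos: [0.5401, -0.1708, 0.2119]
tcp_rot: [-3.138, -0.002, 1.676]
contact_force: [1.2, -0.3, -2.5]
finger_gap: 0.0494
grasp_force: 32.7
clock: 57.55
tool_pos: [0.5165, -0.3133, 0.0943]
tcp_rot: [3.141, 0.0, 1.397]
contact_force: [0.6, 0.0, -2.6]
finger_gap: 0.0497
grasp_force: 32.7
at [ 0.5165 -0.3133  0.0943] [180.   0.  80.] shift [-0.1 -0.6 67.8] turn [0. 0. 0.] q [-0.56  0.48  1.69 -0.    0.98 -0.39] F [ 0.6  0.  -2.6] t 57.55
```

```bash
python3 -m handwheel '[[0,0,0,0,-0.5,20,0.4],[0,0,0,0,0,18,0.4],[0,0,0,0,0,12,0.4],[0,0,0,0,0,8,0.4],[0,0,0,0,0,5,0.4],[0,0,0,0,0,3,0.4],[0,0,0,0,0,1,0.4],[0,0,0,0,0,0,0.4],[0,0,0,0,0,1,0.4],[0,0,0,0,0,0.5,0.4],[0,0,0,0,0,0,0.4]]'
```

```text
clock: 58.65
tool_pos: [0.5162, -0.3134, 0.0269]
tcp_rot: [3.14, 0.001, 1.397]
contact_force: [-0.9, 0.8, 4.8]
finger_gap: 0.0494
grasp_force: 32.2
```

```bash
python3 -m handwheel '[[0,0,0,0,0,0,0.55],[0,0,0,0,0,0,0.6],[0,0,0,0,0,0,0.65],[0,0,0,0,0,0,0.65],[0,0,0,0,0,0,0.65],[0,0,0,0,0,-10,0.65],[0,0,0,0,0,-20,0.65],[0,0,0,0,0,-40,0.8],[0,0,0,0,0,-40,1],[0,0,0,0,0,-40,1],[0,0,0,0,0,-40,1],[0,0,0,0,0,0,1]]'
python3 -m handwheel '[[0,0,-8,0,0,0,1],[0,0,-8,0,0,0,1],[0,0,0,0,0,0,1]]'
python3 -c "from h import *
go(.6245,.1895,.101,96)"
```

```text
clock: 59.85
tool_pos: [0.5184, -0.3148, 0.2231]
tcp_rot: [3.129, 0.005, 1.397]
contact_force: [-0.9, 0.7, -0.2]
finger_gap: 0.0855
grasp_force: 0.0
clock: 60.15
tool_pos: [0.5154, -0.313, 0.2157]
tcp_rot: [-3.141, -0.0, 1.676]
contact_force: [-0.3, 1.1, -0.3]
finger_gap: 0.0854
grasp_force: 0.0
at [ 0.5154 -0.313   0.2157] [-180.   -0.   96.] shift [488.3 161.1 114.7] turn [-0. -0.  0.] q [-0.56  0.37  1.52 -0.    1.25 -0.67] F [-0.3  1.1 -0.3] t 60.15
```

```bash
python3 -m handwheel '[[0,0,0,34.9,11.5,0,1],[0,0,0,34.9,11.5,0,1],[0,0,0,34.9,11.5,0,1],[0,0,0,34.9,11.5,0,1],[0,0,0,34.9,11.5,0,1],[0,0,0,34.9,11.5,0,1],[0,0,0,34.9,11.5,0,1],[0,0,0,34.9,11.5,0,1],[0,0,0,34.9,11.5,0,1],[0,0,0,34.9,11.5,0,1],[0,0,0,34.9,11.5,0,1],[0,0,0,34.9,11.5,0,1]]'
python3 -m handwheel '[[0,0,0,34.9,11.5,0,1],[0,0,0,34.9,11.5,0,1],[0,0,0,0,0,0,1],[0,0,0,0,0,0,1],[0,0,0,0,0,0,1]]'
python3 - <<'E'
from h import *
go(.6245,.1895,.101,96)
tray();P,C=both(False,('scene',))
for c in((.5328,-.2166),(.5244,-.265),(.5159,-.3133)):
    s=(P[:,2]>.062)&(P[:,2]<.08)&(np.hypot(P[:,0]-c[0],P[:,1]-c[1])<.025);print('clip top',P[s].min(0),P[s].max(0))
cv2.imwrite('pics/s6.png',load('scene')['pixels'][100:220,230:370,::-1].repeat(4,0).repeat(4,1))
E
```

```text
clock: 61.35
tool_pos: [0.6089, 0.1194, 0.2155]
tcp_rot: [-3.141, 0.0, 1.673]
contact_force: [0.5, -0.6, -0.5]
finger_gap: 0.0856
grasp_force: 0.0
clock: 61.85
tool_pos: [0.6242, 0.1887, 0.2154]
tcp_rot: [-3.141, 0.001, 1.674]
contact_force: [0.1, -1.2, -0.0]
finger_gap: 0.0857
grasp_force: 0.0
at [0.6242 0.1887 0.2154] [-180.     0.    95.9] shift [  0.8   0.5 114.4] turn [-0.   0.  -0.1] q [ 0.28  0.45  1.4  -0.    1.29  0.17] F [ 0.1 -1.2 -0. ] t 61.85
tray [ 519.7 -289.7  207.1  140.9   79.7] 969
clip top [ 0.51749046 -0.23075091  0.06207399] [ 0.55170454 -0.19957709  0.07243362]
clip top [ 0.50848301 -0.28136721  0.06210246] [ 0.54340212 -0.25028401  0.07217561]
clip top [ 0.50165579 -0.32938629  0.06209245] [ 0.53604227 -0.29855965  0.07085348]
```

View pics/s6.png

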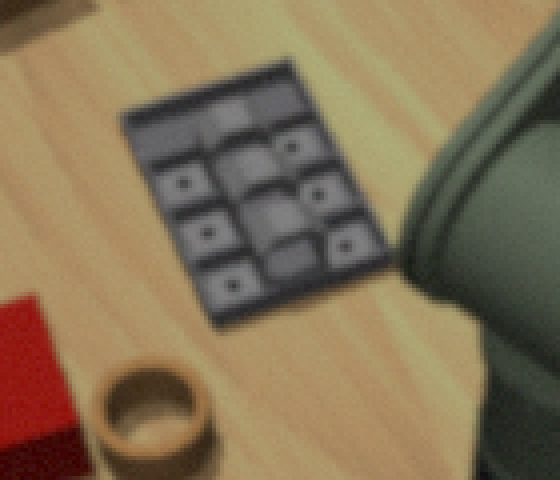

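Tray view: three clips flat in three bays (feet at (182,183), (207,232), (232,286)), one bay empty. Now fold the hook up.

```bash
python3 -m handwheel '[[0,0,0,0.5,0.5,25,1],[0,0,0,0,0,30,1],[0,0,0,0,0,30,1],[0,0,0,0,0,20,1],[0,0,0,0,0,9,1],[0,0,0,0,0,0,1],[0,0,0,0,0,0,0],[0,0,0,0,0,0,0],[0,0,0,0,0,0,0],[0,0,0,0,0,0,0],[0,0,0,0,0,0,0],[0,0,0,0,0,0,0]]' 20
python3 -m handwheel '[[0,0,0,0,0,0,0],[0,0,0,0,0,0,0],[0,0,0,0,0,0,0]]'
```

```text
clock: 63.1
tool_pos: [0.6233, 0.1902, 0.102]
tcp_rot: [-3.138, 0.0, 1.676]
contact_force: [-5.8, -0.5, 6.0]
finger_gap: 0.0112
grasp_force: 20.2
clock: 63.4
tool_pos: [0.6233, 0.1901, 0.102]
tcp_rot: [-3.138, 0.0, 1.676]
contact_force: [-4.5, -0.8, 5.2]
finger_gap: 0.0111
grasp_force: 20.2
```

```bash
python3 -m handwheel '[[0,0,0,1.2,0,-16.3,0],[0,0,0,3.4,0,-16,0],[0,0,0,5.5,0,-15.3,0],[0,0,0,7.7,0,-14.4,0],[0,0,0,9.6,0,-13.2,0],[0,0,0,11.3,0,-11.7,0],[0,0,0,12.9,0,-10.1,0],[0,0,0,14.2,0,-8.2,0],[0,0,0,15.1,0,-6.1,0],[0,0,0,15.8,0,-4,0],[0,0,0,0,0,0,0],[0,0,0,0,0,0,0]]'
python3 -c "from h import *
go(.6125,.305,.218,96)"
```

```text
clock: 64.6
tool_pos: [0.6127, 0.2879, 0.2169]
tcp_rot: [-3.138, -0.001, 1.677]
contact_force: [-6.1, 0.2, 0.4]
finger_gap: 0.0112
grasp_force: 21.6
at [0.6127 0.2879 0.2169] [-179.8   -0.    96.1] shift [17.1  1.6 -1.1] turn [-0.2 -0.   0.1] q [0.42 0.49 1.33 0.   1.33 0.31] F [-6.1  0.2  0.4] t 64.6
```

```bash
python3 -m handwheel '[[0,0,0,8,0,-1,0],[0,0,0,7,0,-0.5,0],[0,0,0,2,0,0,0],[0,0,0,0,0,0,0],[0,0,0,0,0,0,0],[0,0,0,0,0,0,0]]'
python3 -c "from h import *
go(.6125,.305,.218,96)"
```

```text
clock: 65.2
tool_pos: [0.6111, 0.3035, 0.2184]
tcp_rot: [-3.137, 0.001, 1.677]
contact_force: [-6.4, -1.6, -0.4]
finger_gap: 0.0113
grasp_force: 21.7
at [0.6111 0.3035 0.2184] [-1.798e+02  1.000e-01  9.610e+01] shift [1.4 1.6 0.4] turn [-0.2  0.1  0.1] q [0.44 0.5  1.31 0.   1.34 0.34] F [-6.4 -1.6 -0.4] t 65.2
```

```bash
python3 -m handwheel '[[0,0,0,1.5,0,0,0],[0,0,0,1,0,0,0],[0,0,0,0,0,0,0],[0,0,0,0,0,0,0.5],[0,0,0,0,0,0,0.7],[0,0,0,0,0,0,0.9],[0,0,0,0,0,0,1],[0,0,0,0,0,0,1],[0,0,0,0,0,-20,1],[0,0,0,0,0,-40,1],[0,0,0,0,0,-40,1],[0,0,0,0,0,-40,1]]'
python3 -m handwheel '[[0,0,0,-20,0,-10,1],[0,0,0,-35,-20,0,1],[0,0,0,-35,-35,0,1],[0,0,0,-35,-35,0,1],[0,0,0,-35,-35,0,1],[0,0,0,0,0,0,1],[0,0,0,0,0,0,1]]'
python3 - <<'E'
from h import *
P,C=both(True,('scene',))
for z in np.arange(.15,.28,.02):
    s=(abs(P[:,2]-z)<.01)&(abs(P[:,0]-.615)<.04)&(abs(P[:,1]-.285)<.045)&(C[:,2]<100);q=P[s]
    if len(q): print(round(z,3),np.median(q,0).round(3),len(q))
s=(P[:,2]>.08)&(np.hypot(P[:,0]-.489,P[:,1]-.3275)<.014)&(C[:,2]>140);print('btn z',np.median(P[s],0))
tray()
for c in((.5328,-.2166),(.5244,-.265),(.5159,-.3133)):
    s=(P[:,2]>.062)&(P[:,2]<.08)&(np.hypot(P[:,0]-c[0],P[:,1]-c[1])<.025);print('clip top',(P[s].min(0)+P[s].max(0))/2)
cv2.imwrite('pics/s7.png',load('scene')['pixels'][...,::-1])
E
```

```text
clock: 66.4
tool_pos: [0.6126, 0.3058, 0.36]
tcp_rot: [3.141, -0.0, 1.676]
contact_force: [1.0, 0.7, -0.1]
finger_gap: 0.0856
grasp_force: 0.0
clock: 67.1
tool_pos: [0.5048, 0.1326, 0.3687]
tcp_rot: [3.14, -0.0, 1.674]
contact_force: [0.1, 0.8, -0.2]
finger_gap: 0.0851
grasp_force: 0.0
0.15 [0.616 0.307 0.151] 22
0.17 [0.616 0.305 0.17 ] 23
0.19 [0.616 0.304 0.188] 25
0.21 [0.617 0.302 0.208] 24
0.23 [0.616 0.3   0.231] 29
0.25 [0.617 0.299 0.251] 28
0.27 [0.615 0.298 0.277] 65
btn z [nan nan nan]
tray [ 519.4 -289.4  205.9  141.4   80. ] 986
clip top [ 0.53547356 -0.21471736  0.06662675]
clip top [ 0.52627767 -0.26541673  0.06567457]
clip top [ 0.51818702 -0.31454772  0.06606416]
  return _methods._mean(a, axis=axis, dtype=dtype,
  ret = um.true_divide(
```

View pics/s7.png

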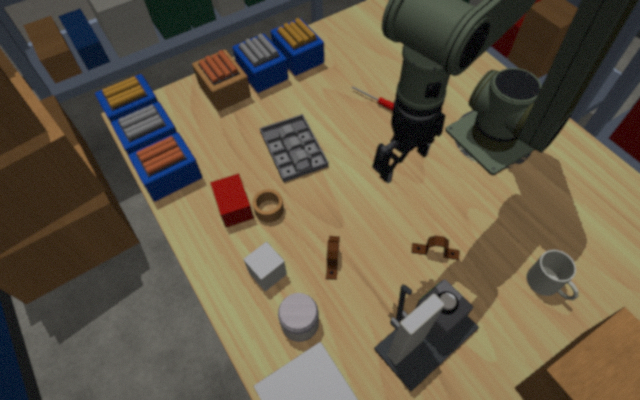

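Hook (402,300) is at about 0.08 rad, in tolerance, tray clips still good. I'll nudge it fully flat with shut fingers.

```bash
python3 -m handwheel '[[0,0,0,20,30,0,0],[0,0,0,30,33,0,0],[0,0,0,25,33,0,0],[0,0,0,25,23,20,0],[0,0,0,0,0,30,0],[0,0,0,0,0,40,0],[0,0,0,0,0,40,0],[0,0,0,0,0,20,0],[0,0,0,0,0,0,0],[0,0,0,0,0,0,0],[0,0,0,0,0,0,0]]'
python3 -c "from h import *
go(.6125,.275,.215,96)"
```

```text
clock: 68.3
tool_pos: [0.6143, 0.2464, 0.2201]
tcp_rot: [3.138, -0.001, 1.677]
contact_force: [0.7, -0.8, 0.6]
finger_gap: 0.0003
grasp_force: 0.0
at [0.6143 0.2464 0.2201] [179.8  -0.   96.1] shift [28.6  1.2  5.1] turn [ 0.2 -0.   0.1] q [ 0.36  0.46  1.37 -0.    1.31  0.26] F [ 0.7 -0.8  0.6] t 68.3
```

```bash
python3 -m handwheel '[[0,0,0,12,0,0,0],[0,0,0,10,0,0,0],[0,0,0,6,0,0,0],[0,0,0,4,0,0,0],[0,0,0,3,0,0,0],[0,0,0,3,0,0,0],[0,0,0,0,0,0,0],[0,0,0,0,0,0,0]]'
python3 -m handwheel '[[0,0,0,2,0,0,0],[0,0,0,2,0,0,0],[0,0,0,0,0,0,0],[0,0,0,0,0,0,0]]'
```

```text
clock: 69.1
tool_pos: [0.6089, 0.2834, 0.2183]
tcp_rot: [-3.141, -0.0, 1.676]
contact_force: [1.0, 1.1, 0.6]
finger_gap: -0.0
grasp_force: 0.0
clock: 69.5
tool_pos: [0.6087, 0.2863, 0.2183]
tcp_rot: [-3.141, 0.002, 1.676]
contact_force: [0.2, -5.6, 1.2]
finger_gap: -0.0002
grasp_force: 0.0
```

```bash
python3 -m handwheel '[[0,0,0,-10,0,0,0],[0,0,0,-30,0,0,0],[0,0,0,-40,0,-20,0],[0,0,0,-40,0,-40,0],[0,0,0,-40,-30,-40,0],[0,0,0,0,-40,0,0],[0,0,0,0,-40,0,0],[0,0,0,0,0,0,0],[0,0,0,0,0,0,0],[0,0,0,0,0,0,0]]'
python3 - <<'E'
from h import *
P,C=both(True,('scene',))
for z in (.15,.2,.25):
    s=(abs(P[:,2]-z)<.01)&(abs(P[:,0]-.615)<.04)&(abs(P[:,1]-.285)<.045)&(C[:,2]<100);q=P[s]
    if len(q): print(round(z,3),np.median(q,0).round(3),len(q))
tray()
for c in((.5328,-.2166),(.5244,-.265),(.5159,-.3133)):
    s=(P[:,2]>.062)&(P[:,2]<.08)&(np.hypot(P[:,0]-c[0],P[:,1]-c[1])<.025);print('clip top',(P[s].min(0)+P[s].max(0))/2)
print(read_state()['contact_force'])
E
```

```text
clock: 70.5
tool_pos: [0.5221, 0.131, 0.3052]
tcp_rot: [3.14, -0.001, 1.676]
contact_force: [0.8, -0.0, -0.5]
finger_gap: -0.0001
grasp_force: 0.0
0.15 [0.615 0.309 0.147] 18
0.2 [0.616 0.309 0.201] 25
0.25 [0.616 0.308 0.247] 29
tray [ 519.6 -288.8  205.1  141.6   79.9] 971
clip top [ 0.53569348 -0.2148444   0.06630449]
clip top [ 0.5267862  -0.26620256  0.06641387]
clip top [ 0.51842115 -0.3135597   0.06658074]
[ 0.80689575  0.79738449 -0.168437  ]
```

Hook upright, all clips in place; hand in.

```bash
python3 -c "from h import *
print(r.sign_off())"
```

```text
the job is handed in; nothing more can be done
None
```

I handed the job in at about 70 s: all three steel clips hung together on the unfolded hook while I pressed the record button fully down, and they now lie flat in three compartments of the tray, with the empty hook folded up flat. The hand-in gave no verdict.

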